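# Stamp a tub tag in the bench stamp

## Robot

A 6-joint arm with a two-finger parallel gripper is mounted at the origin on the work surface. World frame = base frame: x ahead of the robot, y to its left, z up, the work surface at z = 0. Lengths are in m, angles in rad, forces in N, time in s.
With the tool pointing down it reaches from about 0.3 to 0.875 m from the base axis. Payload 4.2 kg.
Tool frame: the origin (TCP) lies at the very end of the fingers, on their centre line; the grasp point (between the pads) lies 19 mm behind it; z points along the fingers, y is the direction in which the jaws open and shut (so a half turn about z gives the same grasp; the last joint's range is limited). The gripper opens to 85 mm and grips with 20 to 120 N. Pads are 22 mm wide; open, the fingers measure 114 mm over their backs; the gripper's body (76 mm by 85 mm) begins 54 mm behind the grasp point. The pads swing forward as they close: fully open they stand 13 mm farther back than shut.
Start: joints at [1.262, 0.32, 1.565, -0, 1.257, -0.02], TCP at [0.164, 0.551, 0.193] pointing down, gripper open.
Joint ranges: [-3.11, 3.11], [-0.84, 2.01], [0.21, 2.61], [-1.34, 4.49], [0.05, 2.63], [-2.56, 2.56]. Speed limits (rad/s): [2.57, 2.57, 3.14, 3.14, 3.14, 3.14].

## Interface

Orientations are given as a unit quaternion [w, x, y, z].
In Python, from workcell import r gives the robot as it stands.
- The arm moves only by the tool apply_moves, never from a script. Its argument "rows" is one flat list of numbers, 7 for each row, row after row: the turn, a rotation vector about the tool's x, y, z in degrees, then the shift along the tool's x, y, z in cm, then the finger opening in cm, from 0 to 8.54. In form: [rx, ry, rz, x, y, z, jaw, rx, ry, rz, x, y, z, jaw, ...]. A call has exactly 8 rows; each row shifts and turns the commanded pose from where the row before left it, along the tool's axes as they then stand; what a row does not reach is not made up. A row lasts 1/12 s, in which the tool goes at most 41.7 mm and 7.16 degrees, less where a joint would pass 70% of its speed; a pose out of reach is approached as far as the arm can. A call is refused whole if a number of a shift passes 4.17 or a number of a turn 7.16, either way. A call with a gripper value outside its range is refused whole. The fingers move at their own pace and stop on an object; "grip_force" is the grip in N (left out, the last holds). Time passes only in rows, so rows that do not move let the fingers close, or fill a call up. It gives the time, the measured TCP pose, the force and the opening at its end, in the units of the state.
- r.get_state(): the state, without advancing time (a new reading comes with each control period).
- r.read_camera(name): name is "scene" or "top"; returns a dict with "pixels" (400x640x3 uint8, red, green, blue), "fx", "fy", "cx", "cy" (pixels), "world_to_cam" (4x4, takes a point from world to camera coordinates). Camera axes: x right, y down, z forward; pixel columns grow to the right and rows downward; lengths in m; the calibration is good to about 2 mm. A picture is of the moment at which its call begins. There is no depth.
- r.close_job(): hands the job in, once; it reports no verdict.
Trained networks look in a picture, given as the dict that the camera call returned (one of the last four; its "shot" number tells which), for a name from the list of things; names that differ only in an ending like _2 or _b are one class to them, and where a whole thing is asked for, a point or a joint stands for the part that bears it (a point fixed in the world has none). Each returns a list of dicts, best first, with "score" (0 to 1); they miss things now and then, are a little off and sometimes report something else, mostly with a low value. They report only what shows in the picture. A call takes as long as a camera call. They do not tell look-alikes from the thing itself.
- r.search_frame(picture, label): "centre" ([x, y, z] in m, in world coordinates, good to about 4 mm: the middle of the surface that is visible of it).
- r.cut_out(picture, label): "mask" (400x640 bool, what is visible of it).
- r.mark_of(picture, label): "centre" ([x, y, z] in m, in world coordinates, good to about 4 mm: a listed point, or the origin of a listed thing).
The state is a dict: "t": time; "q": joint angles; "joint_velocities": joint speeds; "joint_efforts": joint torques, N m; "eef_pos": TCP position; "ee_rot": TCP orientation; "ft_force": force on the tool from outside, world axes, zero at the start; "wrist_torque": the same for the moment, N m; "opening": opening from 0.0 (shut) to 1.0 (fully open).
Only numpy, scipy, OpenCV 4.12 (cv2) and the standard library are available. Lean on these libraries where they do the work, as an engineer would, in place of code of your own. Each camera call takes 0.05 s, during which the arm holds its last target.

## Task

Slide the yellow tub tag, blade first, into the throat of the bench stamp until its end is fully home against the back stop. Then push the red plunger knob down gently until you feel it bottom on its stop, hold it bottomed for about a second, and let it spring back up; leave the tag lying home in the stamp and do not disturb the other things on the bench.

Things in the scene. Friction and masses are not known exactly. Their poses are not given: they have to be found in the camera images.
- press: Grey bench stamp on a dark base 150 deep, 120 wide, fixed. Origin: underside centre, straight below the plunger axis; x points from the open front into the throat, z up. Base top (bed) 14 mm high, from x -75. The head (x -28 to 28, y -35 to 35) overhangs the bed from 34 to 110 mm high; a column as high runs from the back stop to x 70. Over 40 N between tag and stamp damages it.
- back_stop (a point): Foot of the back stop: on the bed (14 mm up) at the throat's inner end, an upright face at press x = 22, y = 0. Two aluminium guide rails 12 mm tall and 43 mm apart stand on the bed, from press x = -30 to the back stop; before that they flare out to about 55 mm apart at x = -53. The throat is 20 mm tall.
- plunger: Red round knob, 48 mm across, 16 thick, on a steel stem rising from the stamp's head. Origin: centre of the knob's flat top, 162 mm above the stamp's underside when up; z up; moves straight down. A spring lifts it with about 4.5 N at rest plus 0.2 N per mm pressed. Its underside never reaches the head. Over 25 N on the knob damages it.
- stop_region (a point): Point on the plunger axis 18 mm below the knob top at rest, fixed to the stamp. The rubber stop, hidden in the head, is set differently each time: met with the knob top within 6 mm above or below this point (12 to 24 mm pressed), felt as a sharp force rise of some 15 N per mm. Bottomed: the stop itself carries over 2 N, i.e. at most about 12 N on the knob.
- yellow_tag: Loose yellow plastic tub tag, about 50 g: a flat blade 120 long (x -15 to +105), 40 wide, 6 thick, with an upright clip block on it, 30 (x) by 14 (y) and reaching from 6 to 46 mm high. Origin: on the underside of the blade, below the middle of the clip; x runs along the blade to its end, z up. Grip the clip across its 14 mm, above the blade.
- yellow_tag_tip (a point): Middle of the underside edge at the blade's far end of the yellow tag (105 mm from its origin along x): this end goes against the back stop.
- blue_tag: A blue tag of the same shape, lying by; leave it alone.
- petal_jar: Loose whitish plastic jar with a white cap, 68 across, 85 high; origin at the underside centre; leave it alone.
- scoop_cup: Loose white plastic cup, 72 across, 60 high; origin at the underside centre; leave it alone.
- tape_roll: Loose roll of brown tape lying flat, 84 across, 24 high; origin at the underside centre; leave it alone.
There are look-alikes about, which are no part of the job. Of the things that look like the yellow_tag, take the one that is nearest to the robot's base at the start.

How it is judged:
On the way, in this order (a step that is already met when the one before it is completed fails the run):
1. the yellow tag lies in the throat with its end home against the back stop (x of yellow_tag_tip in the frame of press above 0.0185 m and y of yellow_tag_tip in the frame of press between -0.0035 and 0.0035 m and z of yellow_tag_tip in the frame of press below 0.0175 m and angle between the x axis of yellow_tag and the x axis of press, either way round below 0.07 rad and angle between yellow_tag's own z axis and vertical below 0.06 rad), for 0.2 s.
2. with the tag home, the plunger is bottomed: its stop carries over 2 N for half a second (all of step 1 and contact force between ram_foot and stop_pad above 2 N), for 0.5 s.
At the end, for the whole second after the job is handed in: The yellow tag lies at rest and released on the bed, its end within 3.5 mm of the back stop and of the middle line, straight within 0.07 rad; the plunger has sprung back to within 3 mm of its top; the robot touches nothing (all of step 1 and z of plunger in the frame of press above 0.159 m and linear speed of yellow_tag below 0.02 m/s).
It fails at once if the plunger knob is pushed with more than 25 N (contact force between any of the fingers, the arm and plunger above 25 N).
It fails at once if the tag is rammed into the stamp with more than 40 N (contact force between yellow_tag and press above 40 N).
It fails at once if a bystander is moved by more than 30 mm (distance of any of blue_tag, petal_jar, scoop_cup, tape_roll from where it was at the start of the episode above 0.03 m).
It also fails if it takes over 64 s, if anything falls off the work surface, if the arm or the gripper's body presses on something with over 40 N, if the wrist force passes 120 N, or if a joint passes its speed limit or range.

## Working session

There is one attempt and no reset: what is moved stays moved. The work goes in short steps, Python scripts to look and compute and a tool call to move; the robot and the scene stay as the last step left them, time stands still between calls to the robot, and variables do not carry over. Pictures are saved under pics/ and viewed, and the job is handed in when it is done.

Besides the shell and the picture viewer there is one more tool, called after "Request:" as name(argument=value, ...) on one line, values as JSON. apply_moves: Moves the arm, as the interface text tells. Its arguments: {"type":"object","properties":{"rows":{"type":"array"},"grip_force":{"type":"number"}},"required":["rows"]}

```bash
ls; mkdir -p pics; cat > h.py <<'E'
import numpy as np, cv2
from workcell import r
def save(p,n,crop=None,s=1):
    im=cv2.cvtColor(p["pixels"],cv2.COLOR_RGB2BGR)
    if crop: a,b,c,d=crop; im=im[b:d,a:c]
    if s!=1: im=cv2.resize(im,None,fx=s,fy=s,interpolation=cv2.INTER_CUBIC)
    cv2.imwrite("pics/"+n,im)
def proj(p,X):
    X=np.asarray(X,float); c=p["world_to_cam"]@np.append(X,1)
    return np.array([p["fx"]*c[0]/c[2]+p["cx"],p["fy"]*c[1]/c[2]+p["cy"]])
def back(p,u,v,z):
    T=np.linalg.inv(p["world_to_cam"]); d=T[:3,:3]@np.array([(u-p["cx"])/p["fx"],(v-p["cy"])/p["fy"],1]); o=T[:3,3]
    return o+d*(z-o[2])/d[2]
E
python3 - <<'E'
from h import *
s=r.get_state(); print(s)
for n in ("top","scene"):
    p=r.read_camera(n); save(p,n+"0.png")
    for l in ["press","back_stop","plunger","yellow_tag","yellow_tag_tip","blue_tag","petal_jar","scoop_cup","tape_roll","stop_region"]:
        for d in r.mark_of(p,l): print(n,l,np.round(d["centre"],4),round(d["score"],2),np.round(proj(p,d["centre"])))
E
```

```text
pics
{'t': 0.0, 'q': array([ 1.26196904e+00,  3.20330855e-01,  1.56563799e+00, -4.38194602e-05,
        1.25739773e+00, -2.00095289e-02]), 'joint_velocities': array([-0.00017692,  0.0017647 ,  0.00010834,  0.00086824,  0.00137856,
        0.000439  ]), 'joint_efforts': array([ 1.67984166e-03, -4.15520489e+01, -2.34162587e+01, -2.04029479e-04,
        7.99142610e-03, -2.49115647e-05]), 'eef_pos': array([0.1636309 , 0.55068068, 0.19247587]), 'ee_rot': array([-1.24621380e-04,  1.43900728e-01,  9.89591731e-01, -8.78411885e-04]), 'ft_force': array([ 0.1439029 , -0.72925639,  0.0089758 ]), 'wrist_torque': array([0.00178828, 0.00480871, 0.04353791]), 'opening': 1.0044300235195103}
top press [ 6.564e-01 -4.120e-02 -6.000e-04] 0.88 [325. 181.]
top back_stop [ 0.4514 -0.2531  0.0021] 0.68 [402. 251.]
top back_stop [ 0.669  -0.0379  0.0141] 0.66 [324. 176.]
top plunger [ 0.6506 -0.0421  0.1618] 0.78 [327. 172.]
top yellow_tag [ 0.8538 -0.1764 -0.0023] 0.97 [370. 114.]
top yellow_tag [ 4.505e-01 -2.518e-01  3.000e-04] 0.57 [402. 251.]
top yellow_tag [8.617e-01 5.760e-02 6.000e-04] 0.55 [290. 113
[... 982 characters left out ...]
0036] 0.7 [381. 284.]
scene yellow_tag [ 0.5492 -0.2145  0.0015] 0.46 [259. 233.]
scene yellow_tag_tip [ 0.5512 -0.2126 -0.003 ] 0.87 [259. 235.]
scene yellow_tag_tip [ 0.7901 -0.0949  0.0031] 0.87 [320. 278.]
scene yellow_tag_tip [ 7.962e-01 -2.770e-02  5.000e-04] 0.84 [344. 275.]
scene yellow_tag_tip [ 0.6462 -0.0418  0.1589] 0.23 [322. 198.]
scene blue_tag [ 0.5083  0.2756 -0.0016] 0.91 [399. 199.]
scene petal_jar [ 0.7302 -0.3037  0.0008] 0.72 [239. 280.]
scene scoop_cup [0.7421 0.2911 0.0024] 0.77 [438. 240.]
scene tape_roll [ 0.3225 -0.3213  0.0008] 0.64 [214. 199.]
scene stop_region [ 0.6491 -0.0393  0.1456] 0.91 [324. 203.]
scene stop_region [ 0.6496 -0.0397  0.162 ] 0.22 [323. 198.]
```

View pics/top0.png

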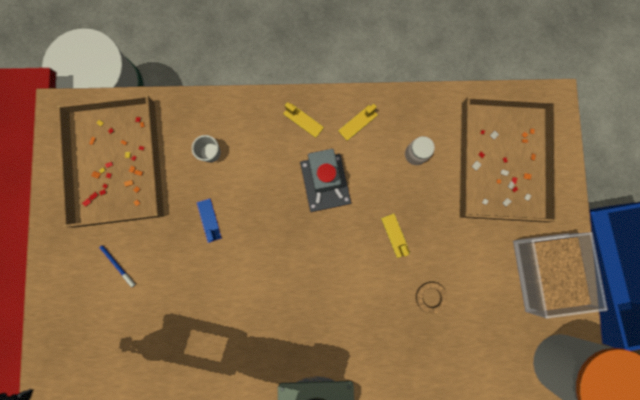

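View pics/scene0.png

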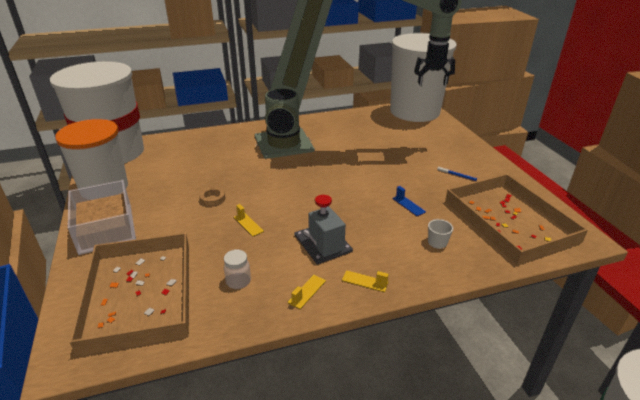

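```bash
python3 - <<'E'
from h import *
p=r.read_camera("top"); save(p,"t1.png",(270,90,430,310),2.7)
save(p,"t1b.png",(280,130,430,270),5)
E
```

```text
(no output)
```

Three yellow tags appear in the top view, at about (303,119), (359,121) and (396,236). The one at (396,236), world about (0.45,-0.25), is nearest the base, so it fits the description. I'll confirm it in an enlarged crop.

View pics/t1b.png

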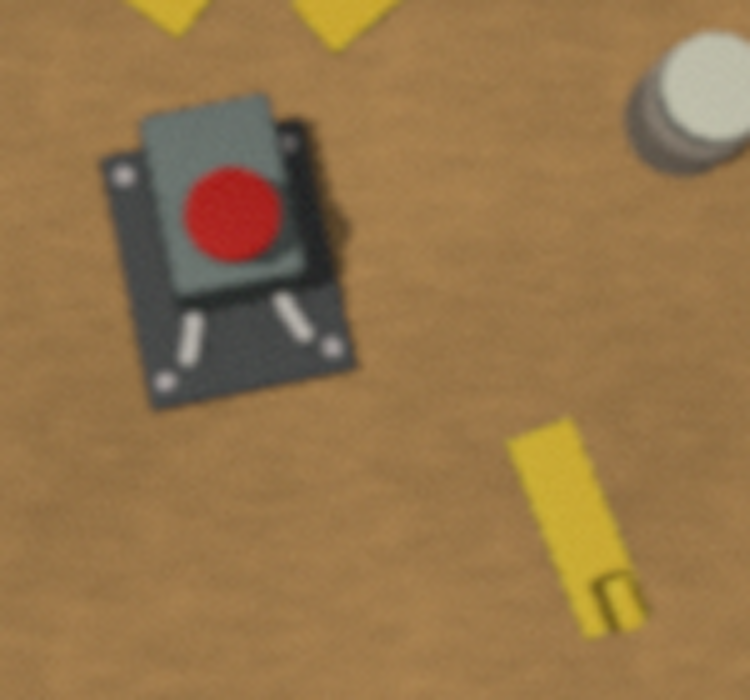

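```bash
python3 - <<'E'
from h import *
P=[];
acc={}
for n in ("top","scene"):
  for k in range(2):
    p=r.read_camera(n)
    for l in ["press","back_stop","plunger","yellow_tag","yellow_tag_tip","stop_region"]:
        for d in r.mark_of(p,l): 
            if d["score"]>.4: print(n,l,np.round(d["centre"],4),round(d["score"],2))
    if k==0:
        for l in ["yellow_tag","press","plunger"]:
          for d in r.cut_out(p,l):
            ys,xs=np.nonzero(d["mask"]); print(n,l,"mask",round(d["score"],2),xs.mean(),ys.mean(),len(xs), cv2.minAreaRect(np.stack([xs,ys],1).astype(np.float32)))
p=r.read_camera("scene"); save(p,"s1.png",(220,180,370,270),5)
print(p["fx"],np.linalg.inv(p["world_to_cam"])[:3,3])
p=r.read_camera("top");print(p["fx"],np.linalg.inv(p["world_to_cam"]))
E
```

```text
top press [ 0.6539 -0.0379  0.0026] 0.94
top back_stop [ 0.6687 -0.0377  0.0142] 0.6
top plunger [ 0.6536 -0.0409  0.1604] 0.64
top yellow_tag [ 8.598e-01  5.420e-02 -6.000e-04] 0.85
top yellow_tag [ 0.8523 -0.1754 -0.0015] 0.78
top yellow_tag [ 0.4508 -0.2519 -0.0005] 0.69
top yellow_tag_tip [ 0.5491 -0.2182 -0.0008] 0.69
top yellow_tag_tip [ 7.955e-01 -2.810e-02 -2.000e-04] 0.68
top yellow_tag_tip [ 0.7861 -0.0941 -0.0008] 0.59
top stop_region [ 0.6486 -0.0409  0.1412] 0.77
top yellow_tag mask 0.9 302.19237147595356 119.60696517412936 603 ((301.5385437011719, 119.13894653320312), (44.54232406616211, 14.637264251708984), 35.83765411376953)
top yellow_tag mask 0.85 357.8994708994709 122.05291005291005 567 ((358.8196716308594, 121.48361206054688), (14.084059715270996, 44.42879867553711), 50.19443130493164)
top yellow_tag mask 0.76 394.99493243243245 235.53378378378378 592 ((394.98974609375, 235.77320861816406), (43.79544448852539, 14.071979522705078), 68.96248626708984)
top yellow_tag mask 0.54 324.24721878862795 179.97857437165226 2427 ((323.9999694824219, 179.5), (60.187400817871094
[... 2515 characters left out ...]

scene plunger [ 6.509e-01 -4.240e-02 -2.000e-04] 0.53
scene yellow_tag [ 0.8541 -0.1755  0.    ] 0.94
scene yellow_tag [ 0.4472 -0.2541 -0.0018] 0.79
scene yellow_tag [ 0.862   0.0512 -0.0009] 0.72
scene yellow_tag_tip [ 7.879e-01 -9.050e-02 -5.000e-04] 0.88
scene yellow_tag_tip [ 7.972e-01 -2.730e-02  6.000e-04] 0.84
scene yellow_tag_tip [ 0.5511 -0.2139  0.0007] 0.69
scene stop_region [ 0.6497 -0.0397  0.1445] 0.71
464.2558593439025 [ 1.65750452 -0.37001066  0.89559149]
390.9466422613819 [[-0.02453044 -0.99378361  0.10859277  0.46958121]
 [-0.99962112  0.02302681 -0.01507911 -0.01862127]
 [ 0.01248482 -0.10892153 -0.99397195  1.11275982]
 [ 0.          0.          0.          1.        ]]
```

View pics/s1.png

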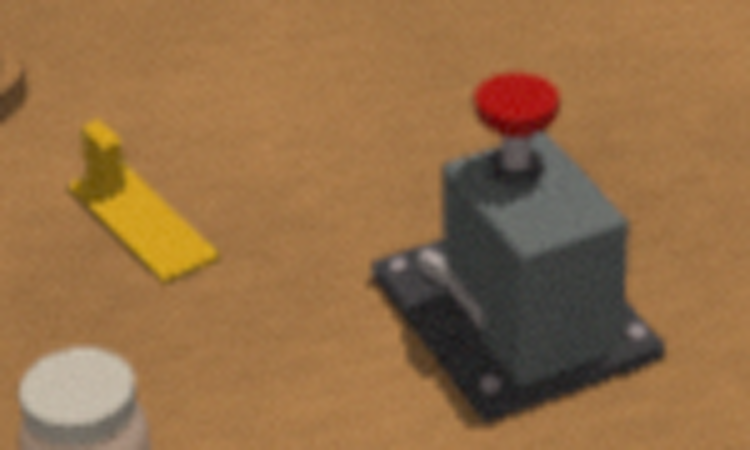

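The crop confirms it: a plain yellow blade with the clip at its near (lower right) end, and the tip pointing away from the base. Next I'll refine the tag and press poses with silhouette fits in both cameras.

```bash
cat > fit.py <<'E'
from h import *
from scipy.optimize import minimize
S=8
def box(x0,x1,y0,y1,z0,z1): return np.array([[x,y,z] for x in (x0,x1) for y in (y0,y1) for z in (z0,z1)])
def cyl(R,z0,z1): 
    a=np.linspace(0,2*np.pi,40); return np.array([[R*np.cos(t),R*np.sin(t),z] for t in a for z in (z0,z1)])
TAG=[box(-.015,.105,-.02,.02,0,.006),box(-.015,.015,-.007,.007,.006,.046)]
PRESS=[box(-.075,.075,-.06,.06,0,.014),box(-.028,.07,-.035,.035,.034,.11),box(.022,.07,-.035,.035,0,.11),cyl(.024,.146,.162),cyl(.005,.1,.15)]
def render(p,parts,pose,roi):
    x,y,a=pose[:3]; z=pose[3] if len(pose)>3 else 0
    c,s=np.cos(a),np.sin(a); R=np.array([[c,-s,0],[s,c,0],[0,0,1]])
    u0,v0,u1,v1=roi; m=np.zeros(((v1-v0)*S,(u1-u0)*S),np.uint8)
    for P in parts:
        q=np.array([proj(p,R@X+[x,y,z]) for X in P]); q=(q+.5-[u0,v0])*S
        h=cv2.convexHull(q.astype(np.float32)); cv2.fillConvexPoly(m,np.round(h*16).astype(np.int32),255,shift=4)
    m=cv2.resize(m,(u1-u0,v1-v0),interpolation=cv2.INTER_AREA)/255.
    return cv2.GaussianBlur(m,(0,0),.8)
def seg(p,kind,roi):
    u0,v0,u1,v1=roi; im=p["pixels"][v0:v1,u0:u1].astype(float)
    R,G,B=im[...,0],im[...,1],im[...,2]
    if kind=="tag":  # yellow: G-B large relative to brightness
        f=(G-B)/(R+20); return np.clip((f-.26)/(.5-.26),0,1)
    f=(R-B)/(R+G+B+10); m=np.clip((.17-f)/(.1),0,1)
    red=np.clip((R-2*G)/40,0,1); return np.maximum(m,red)
def fit(ps,parts,kind,pose,w=.02):
    rois=[]
    for p in ps:
        c,s=np.cos(pose[2]),np.sin(pose[2]);R=np.array([[c,-s,0],[s,c,0],[0,0,1]])
        z=pose[3] if len(pose)>3 else 0
        q=np.array([proj(p,R@X+[pose[0],pose[1],z]) for P in parts for X in P]); a=np.floor(q.min(0)-5).astype(int); b=np.ceil(q.max(0)+5).astype(int)
        rois.append((max(a[0],0),max(a[1],0),min(b[0],640),min(b[1],400)))
    segs=[seg(p,kind,o) for p,o in zip(ps,rois)]
    def cost(v): return sum(((render(p,parts,v,o)-g)**2).sum() for p,o,g in zip(ps,rois,segs))
    st=[.006,.006,.05]+([.004] if len(pose)>3 else [])
    best=None
    n=len(pose); sim=np.vstack([pose]+[np.array(pose)+np.eye(n)[i]*st[i] for i in range(n)])
    res=minimize(cost,pose,method="Nelder-Mead",options=dict(initial_simplex=sim,xatol=1e-5,fatol=1e-3,maxiter=250))
    return res.x,res.fun,rois,segs
E
python3 - <<'E'
from fit import *
t=r.read_camera("top"); s=r.read_camera("scene")
for nm,parts,kind,p0 in (("tag",TAG,"tag",[.45,-.252,.35]),("press",PRESS,"press",[.65,-.041,.17])):
    for n,ps in (("t",[t]),("s",[s]),("ts",[t,s])):
        x,f,o,g=fit(ps,parts,kind,p0); print(nm,n,np.round(x,4),round(f,2))
    vis=[]
    for p,oo,gg in zip(ps,o,g):
        m=render(p,parts,x,oo); im=np.zeros(m.shape+(3,)); im[...,0]=m*255; im[...,2]=gg*255
        vis.append(cv2.resize(im.astype(np.uint8),(380,380),interpolation=0))
    cv2.imwrite(f"pics/fit_{nm}.png",np.hstack(vis))
E
```

```text
tag t [ 0.454  -0.2495  0.3338] 4.69
tag s [ 0.4516 -0.2516  0.336 ] 5.51
tag ts [ 0.4537 -0.2508  0.3461] 14.66
press t [ 0.6519 -0.0395  0.1834] 94.76
press s [ 0.6495 -0.0412  0.1344] 112.17
press ts [ 0.6507 -0.0405  0.1622] 231.07
```

```bash
python3 -c "
import cv2,numpy as np
cv2.imwrite('pics/fits.png',cv2.resize(np.vstack([cv2.imread('pics/fit_tag.png'),cv2.imread('pics/fit_press.png')]),(600,600)))"
```

```text
(no output)
```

View pics/fits.png

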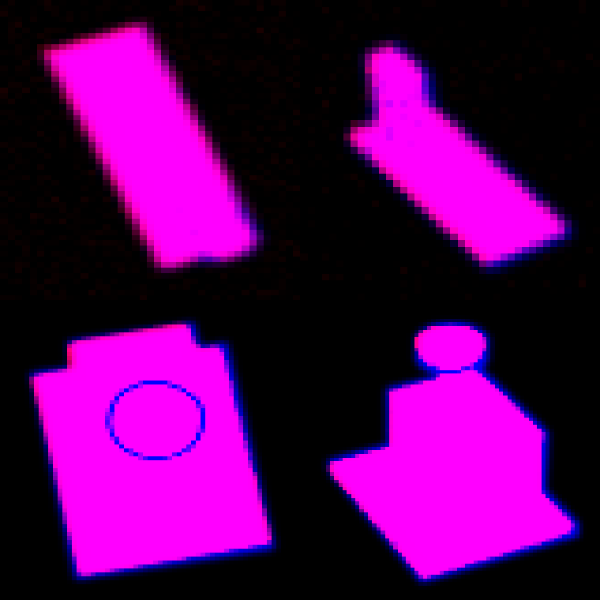

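```bash
cat > plan.py <<'E'
from h import *
from scipy.spatial.transform import Rotation as Ro
def delta(tp,yaw=None):
    s=r.get_state(); w,x,y,z=s["ee_rot"]; R=Ro.from_quat([x,y,z,w]); M=R.as_matrix()
    d=M.T@(np.array(tp)-s["eef_pos"])*100
    print("t",round(s["t"],2),"pos",np.round(s["eef_pos"],4),"yaw",round(np.arctan2(M[1,0],M[0,0]),4),"zax",np.round(M[:,2],3),"F",np.round(s["ft_force"],1),"open",round(s["opening"],3),"q",np.round(s["q"],2))
    print(" shift cm",np.round(d,2))
    if yaw is not None:
        T=Ro.from_euler("z",yaw)*Ro.from_euler("x",np.pi); print(" turn deg",np.round((R.inv()*T).as_rotvec(degrees=True),2)," shift in target axes",np.round(T.as_matrix().T@(np.array(tp)-s["eef_pos"])*100,2))
E
python3 - <<'E'
from plan import *
delta([.4528,-.2505,.193],.337)
for n in("top",):
    p=r.read_camera(n)
    c=[back(p,u/5+280-.5,v/5+130-.5,.014) for u,v in ((152,408),(357,370),(307,120),(100,157))]
    for i in range(4):
        d=c[(i+1)%4]-c[i]; print(np.round(np.linalg.norm(d),4),np.round(np.arctan2(d[1],d[0]),4))
    print(np.mean(c,0))
E
```

```text
t 3.05 pos [0.1637 0.5512 0.1933] yaw 2.8528 zax [ 0.  0. -1.] F [-0.3 -0.1  0.1] open 1.001 q [ 1.26  0.32  1.56  0.    1.26 -0.02]
 shift cm [-5.054e+01 -6.862e+01  3.000e-02]
 turn deg [ 0.0000e+00 -1.0000e-02  1.4415e+02]  shift in target axes [7.700e-01 8.522e+01 3.000e-02]
0.1179 -1.4101
0.1469 0.1647
0.1206 1.7293
0.1472 -2.9589
[ 0.65097175 -0.04064216  0.014     ]
```

Request:
apply_moves(rows=[0, 0, 0, -2.1, -2.86, 0, 8.5, 0, 0, 0, -2.1, -2.86, 0, 8.5, 0, 0, 0, -2.1, -2.86, 0, 8.5, 0, 0, 0, -2.1, -2.86, 0, 8.5, 0, 0, 0, -2.1, -2.86, 0, 8.5, 0, 0, 0, -2.1, -2.86, 0, 8.5, 0, 0, 0, -2.1, -2.86, 0, 8.5, 0, 0, 0, -2.1, -2.86, 0, 8.5])

```text
t: 3.77
eef_pos: [0.2598, 0.2825, 0.1935]
ee_rot: [0.0, 0.144, 0.99, 0.0]
ft_force: [1.2, -0.7, -0.1]
opening: 0.997
```

Request:
apply_moves(rows=[0, 0, 0, -2.1, -2.86, 0, 8.5, 0, 0, 0, -2.1, -2.86, 0, 8.5, 0, 0, 0, -2.1, -2.86, 0, 8.5, 0, 0, 0, -2.1, -2.86, 0, 8.5, 0, 0, 0, -2.1, -2.86, 0, 8.5, 0, 0, 0, -2.1, -2.86, 0, 8.5, 0, 0, 0, -2.1, -2.86, 0, 8.5, 0, 0, 0, -2.1, -2.86, 0, 8.5])

```text
t: 4.43
eef_pos: [0.3558, 0.0151, 0.1937]
ee_rot: [0.001, 0.144, 0.99, 0.0]
ft_force: [-0.0, 0.7, 0.0]
opening: 0.998
```

Request:
apply_moves(rows=[0, 0, 0, -2.1, -2.86, 0, 8.5, 0, 0, 0, -2.1, -2.86, 0, 8.5, 0, 0, 0, -2.1, -2.86, 0, 8.5, 0, 0, 0, -2.1, -2.86, 0, 8.5, 0, 0, 0, -2.1, -2.86, 0, 8.5, 0, 0, 0, -2.1, -2.86, 0, 8.5, 0, 0, 0, -2.1, -2.86, 0, 8.5, 0, 0, 0, -2.1, -2.86, 0, 8.5])

```text
t: 5.1
eef_pos: [0.4517, -0.2522, 0.1934]
ee_rot: [0.0, 0.144, 0.99, 0.0]
ft_force: [0.3, 0.1, 0.2]
opening: 0.995
```

Request:
apply_moves(rows=[0, 0, 6, 0, 0, 0, 8.5, 0, 0, 6, 0, 0, 0, 8.5, 0, 0, 6, 0, 0, 0, 8.5, 0, 0, 6, 0, 0, 0, 8.5, 0, 0, 6, 0, 0, 0, 8.5, 0, 0, 6, 0, 0, 0, 8.5, 0, 0, 6, 0, 0, 0, 8.5, 0, 0, 6, 0, 0, 0, 8.5])

```text
t: 5.77
eef_pos: [0.4514, -0.2503, 0.1933]
ee_rot: [0.0, 0.536, 0.844, 0.0]
ft_force: [-0.3, 0.3, -0.1]
opening: 0.996
```

Request:
apply_moves(rows=[0, 0, 6, 0, 0, 0, 8.5, 0, 0, 6, 0, 0, 0, 8.5, 0, 0, 6, 0, 0, 0, 8.5, 0, 0, 6, 0, 0, 0, 8.5, 0, 0, 6, 0, 0, 0, 8.5, 0, 0, 6, 0, 0, 0, 8.5, 0, 0, 6, 0, 0, 0, 8.5, 0, 0, 6, 0, 0, 0, 8.5])

```text
t: 6.43
eef_pos: [0.4514, -0.2503, 0.1933]
ee_rot: [0.0, 0.833, 0.553, 0.0]
ft_force: [0.1, 0.1, 0.1]
opening: 0.996
```

Request:
apply_moves(rows=[0, 0, 6, 0, 0, 0, 8.5, 0, 0, 6, 0, 0, 0, 8.5, 0, 0, 6, 0, 0, 0, 8.5, 0, 0, 6, 0, 0, 0, 8.5, 0, 0, 6, 0, 0, 0, 8.5, 0, 0, 6, 0, 0, 0, 8.5, 0, 0, 6, 0, 0, 0, 8.5, 0, 0, 6, 0, 0, 0, 8.5])

```text
t: 7.1
eef_pos: [0.4514, -0.2503, 0.1933]
ee_rot: [0.0, 0.986, 0.166, 0.0]
ft_force: [0.0, -0.4, -0.2]
opening: 0.995
```

```bash
python3 - <<'E'
from plan import *
delta([.4528,-.2505,.011],.337)
E
```

```text
t 7.1 pos [ 0.4514 -0.2503  0.1933] yaw 0.3343 zax [ 0.  0. -1.] F [ 0.  -0.4 -0.2] open 0.995 q [-0.53  0.23  1.7   0.    1.22  0.71]
 shift cm [ 0.12  0.06 18.23]
 turn deg [ 0.   -0.01 -0.15]  shift in target axes [ 0.13  0.06 18.23]
```

Request:
apply_moves(rows=[0, 0, 0, 0.1, 0.06, 1.5, 6, 0, 0, 0, 0, 0, 1.5, 6, 0, 0, 0, 0, 0, 1.5, 6, 0, 0, 0, 0, 0, 1.5, 6, 0, 0, 0, 0, 0, 1.5, 6, 0, 0, 0, 0, 0, 1.5, 6, 0, 0, 0, 0, 0, 1.5, 6, 0, 0, 0, 0, 0, 1, 6])

```text
t: 7.77
eef_pos: [0.452, -0.2502, 0.077]
ee_rot: [-0.001, 0.986, 0.169, -0.001]
ft_force: [0.2, -0.3, -0.1]
opening: 0.706
```

Request:
apply_moves(rows=[0, 0, 0, 0, 0, 1, 6, 0, 0, 0, 0, 0, 1, 6, 0, 0, 0, 0, 0, 1, 6, 0, 0, 0, 0, 0, 1, 6, 0, 0, 0, 0, 0, 1, 6, 0, 0, 0, 0, 0, 1, 6, 0, 0, 0, 0, 0, 0.5, 6, 0, 0, 0, 0, 0, 0.1, 6])

```text
t: 8.43
eef_pos: [0.4519, -0.2501, 0.011]
ee_rot: [-0.001, 0.986, 0.169, -0.001]
ft_force: [0.3, 0.6, 0.3]
opening: 0.703
```

```bash
python3 - <<'E'
from plan import *
delta([.4528,-.2505,.0125],.337)
p=r.read_camera("scene"); save(p,"s2.png",(180,140,340,260),5)
E
```

```text
t 8.43 pos [ 0.4519 -0.2501  0.011 ] yaw 0.3395 zax [-0.002  0.001 -1.   ] F [0.3 0.6 0.3] open 0.703 q [-0.53  0.42  1.94  0.    0.78  0.7 ]
 shift cm [ 0.07  0.06 -0.15]
 turn deg [-0.1   0.08  0.14]  shift in target axes [ 0.07  0.07 -0.15]
```

View pics/s2.png

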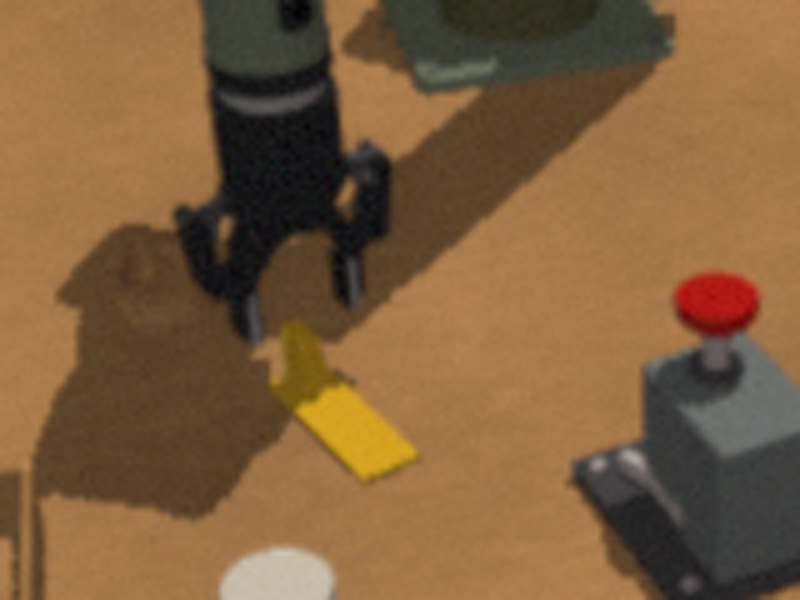

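```bash
python3 - <<'E'
from plan import *
delta([.4528,-.2505,.0125],.337)
p=r.read_camera("scene"); save(p,"s3.png",(200,160,320,250),6)
for X in ([.4519,-.2501,.011],[.4519,-.2501,.03],[.4528,-.2505,.046]):
  print(X,proj(p,X),(proj(p,X)-[200,160])*6)
t=r.read_camera("top"); save(t,"t3.png",(350,190,450,290),6)
print((proj(t,[.4519,-.2501,.03])-[350,190])*6)
E
```

```text
t 8.48 pos [ 0.4522 -0.2503  0.0115] yaw 0.3395 zax [-0.001  0.001 -1.   ] F [-0.5  0.8 -0.3] open 0.701 q [-0.53  0.42  1.94  0.    0.79  0.7 ]
 shift cm [ 0.05  0.04 -0.1 ]
 turn deg [-0.06  0.05  0.14]  shift in target axes [ 0.05  0.04 -0.1 ]
[0.4519, -0.2501, 0.011] [241.25936598 214.54366761] [247.55619587 327.26200566]
[0.4519, -0.2501, 0.03] [240.68657162 209.72495681] [244.11942975 298.34974085]
[0.4528, -0.2505, 0.046] [240.11866141 205.79254677] [240.71196847 274.75528062]
[318.80437221 364.58363221]
```

View pics/s3.png

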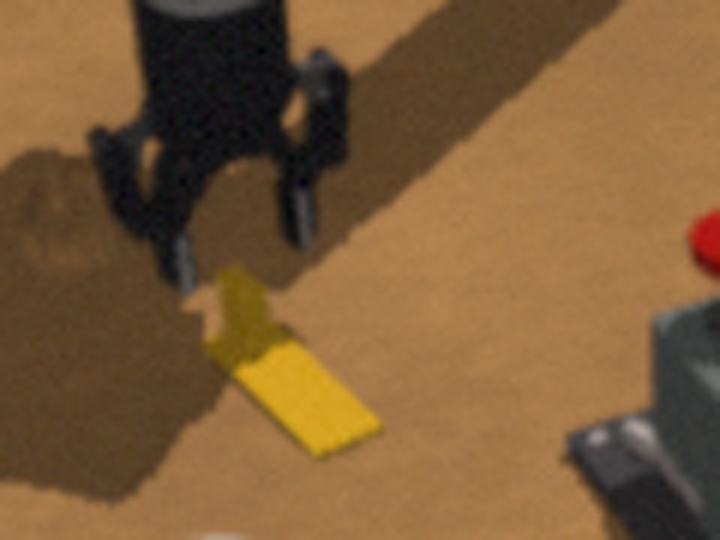

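View pics/t3.png

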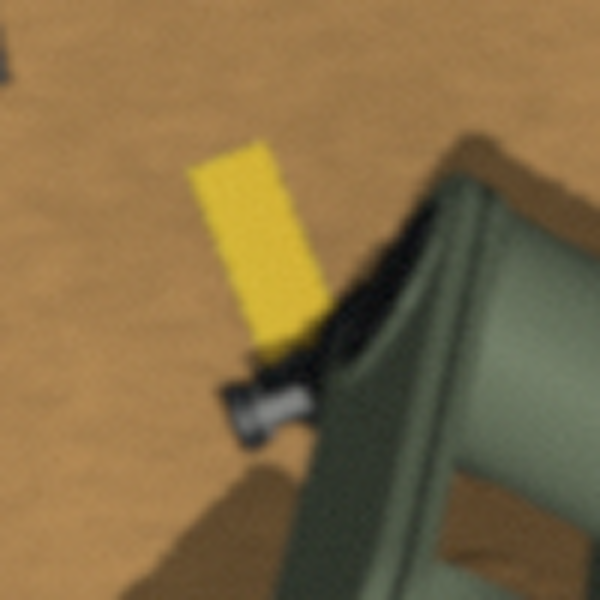

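```bash
python3 - <<'E'
from plan import *
s=r.get_state(); w,x,y,z=s["ee_rot"]; M=Ro.from_quat([x,y,z,w]).as_matrix(); o=s["eef_pos"]
out=[]
for n,c in (("scene",(190,130,320,240)),("top",(340,180,450,290))):
    p=r.read_camera(n); save(p,"tmp.png",c,3.6 if n=="scene" else 3.6); im=cv2.imread("pics/tmp.png")
    for q,col in (([0,0,0],(255,255,255)),([0,.03,-.01],(0,255,0)),([0,-.03,-.01],(0,255,0)),([0,.043,-.073],(255,0,0)),([0,-.043,-.073],(255,0,0)),([0,0,-.15],(255,0,255))):
        u=(proj(p,o+M@np.array(q))+.5-np.array(c[:2]))*3.6; cv2.circle(im,tuple(int(v) for v in u),3,col,-1)
    out.append(cv2.resize(im,(400,400)) if 0 else im)
h=min(i.shape[0] for i in out); cv2.imwrite("pics/ov.png",np.hstack([i[:h,:430] for i in out])[:, :800])
E
```

```text
(no output)
```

View pics/ov.png

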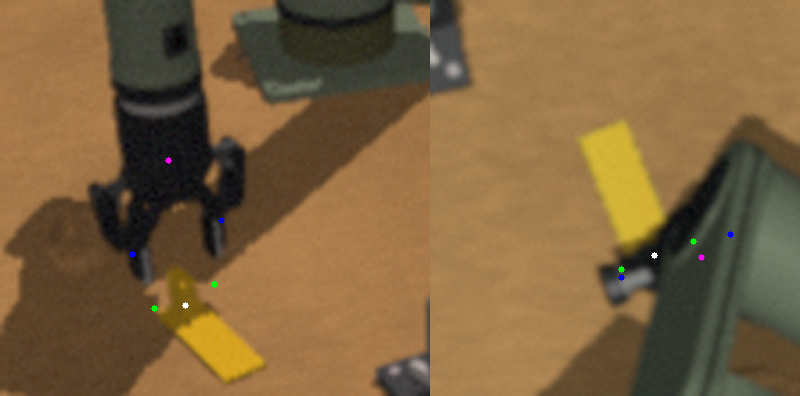

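```bash
python3 - <<'E'
from plan import *
s=r.get_state(); print(s["eef_pos"],s["q"],s["opening"])
im=cv2.imread("pics/scene0.png"); p=r.read_camera("scene")
c=(370,10,500,120); k=5
cr=cv2.resize(im[c[1]:c[3],c[0]:c[2]],None,fx=k,fy=k,interpolation=cv2.INTER_CUBIC)
w,x,y,z=[-1.246e-4,.1439,.98959,-.00088]; M=Ro.from_quat([x,y,z,w]).as_matrix(); o=np.array([.1636,.5507,.1925])
for q,col in (([0,0,0],(255,255,255)),([0,.0425,-.013],(0,255,0)),([0,-.0425,-.013],(0,255,0)),([0,.043,-.073],(255,0,0)),([0,-.043,-.073],(255,0,0))):
    u=(proj(p,o+M@np.array(q))+.5-np.array(c[:2]))*k; cv2.circle(cr,tuple(int(v) for v in u),3,col,-1)
cv2.imwrite("pics/ov0.png",cr)
E
```

```text
[ 0.45299962 -0.25079206  0.01277191] [-5.27880222e-01  4.17109669e-01  1.93766733e+00  9.50350439e-05
  7.85627224e-01  7.03312040e-01] 0.7016583604975746
```

View pics/ov0.png

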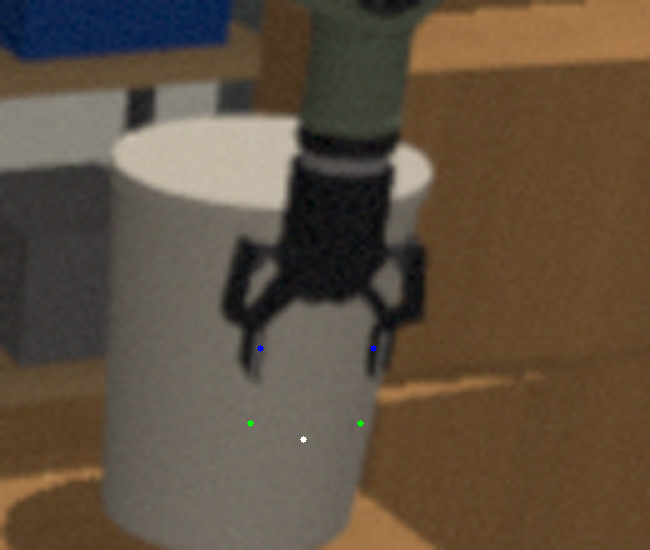

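```bash
python3 - <<'E'
from plan import *
p=r.read_camera("scene"); t=r.read_camera("top")
for X in ([0,0,0],[0,0,.1],[0.1,0,0],[.0,.0,.2]): print(X,proj(p,X),proj(t,X))
save(p,"s4.png",(200,0,360,180),4)
im=cv2.imread("pics/scene0.png");cv2.imwrite("pics/s4b.png",cv2.resize(im[60:180,220:350],None,fx=5,fy=5))
E
```

```text
[0, 0, 0] [283.68311402 142.75628467] [316.16969325 421.59294514]
[0, 0, 0.1] [282.60334699 120.30585314] [315.87125796 439.8213369 ]
[0.1, 0, 0] [289.80737359 154.22429186] [315.34902454 382.91236348]
[0.0, 0.0, 0.2] [281.45407644  96.41030991] [315.50351379 462.28310581]
```

View pics/s4b.png

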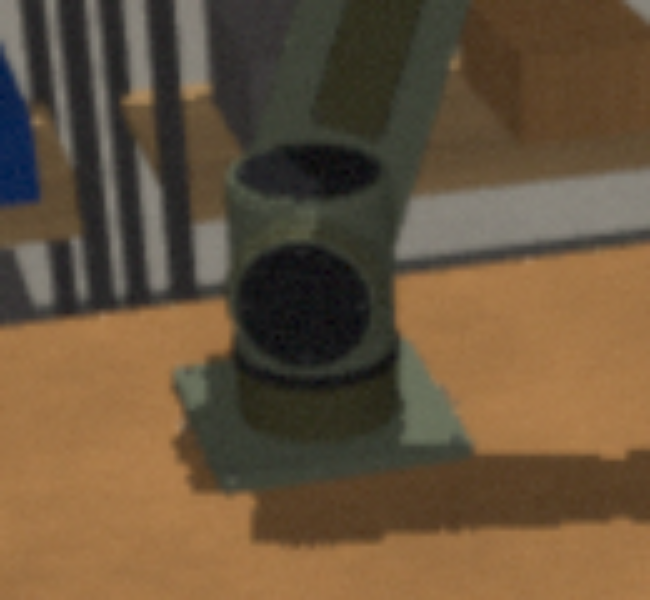

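View pics/s4.png

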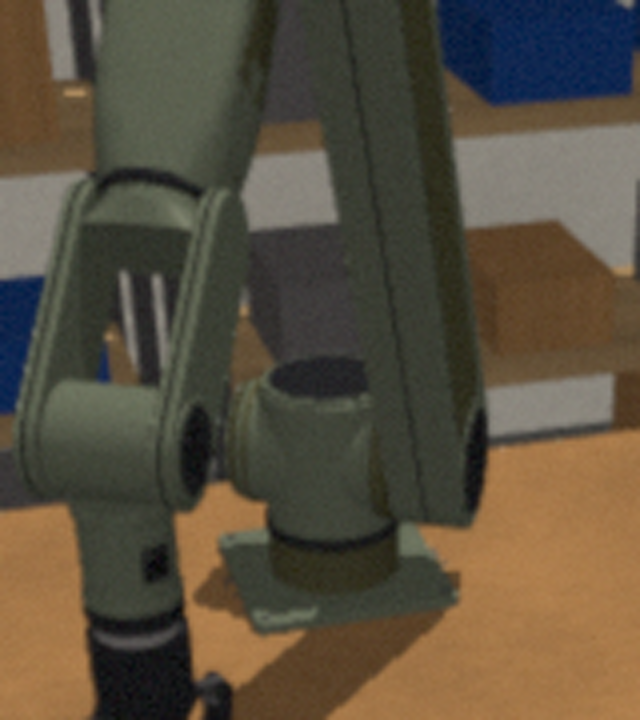

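```bash
python3 - <<'E'
from plan import *
p=r.read_camera("scene"); t=r.read_camera("top")
def ray(p,u,v):
    T=np.linalg.inv(p["world_to_cam"]); d=T[:3,:3]@np.array([(u-p["cx"])/p["fx"],(v-p["cy"])/p["fy"],1]); return T[:3,3],d/np.linalg.norm(d)
def tri(a,b):
    A=[];B=[]
    for c,d in (a,b):
        P=np.eye(3)-np.outer(d,d);A.append(P);B.append(P@c)
    x=np.linalg.lstsq(np.vstack(A),np.hstack(B),rcond=None)[0]; return x,[np.linalg.norm((np.eye(3)-np.outer(d,d))@(x-c)) for c,d in (a,b)]
for us in ((254.2,170),(255,175),(254,166)):
  for ut in ((389,259),(390,258),(395,257)):
    x,e=tri(ray(p,*us),ray(t,*ut)); s=r.get_state(); w,X,y,z=s["ee_rot"]; M=Ro.from_quat([X,y,z,w]).as_matrix()
    print(us,ut,np.round(x,3),np.round(e,4),"in tool",np.round(M.T@(x-s["eef_pos"]),3))
# start tips
for z in (.2,.22,.24,.26): print(z,proj(p,[.1636,.5507,z]))
E
```

```text
(254.2, 170) (389, 259) [ 0.434 -0.191  0.155] [0.0027 0.0027] in tool [ 0.003 -0.063 -0.143]
(254.2, 170) (390, 258) [ 0.437 -0.192  0.157] [0.0018 0.0018] in tool [ 0.005 -0.061 -0.145]
(254.2, 170) (395, 257) [ 0.441 -0.198  0.161] [0.0038 0.0038] in tool [ 0.006 -0.054 -0.149]
(255, 175) (389, 259) [ 0.434 -0.192  0.138] [0.0006 0.0006] in tool [ 0.002 -0.062 -0.125]
(255, 175) (390, 258) [ 0.437 -0.193  0.14 ] [0.0003 0.0003] in tool [ 0.004 -0.06  -0.127]
(255, 175) (395, 257) [ 0.441 -0.199  0.144] [0.006 0.006] in tool [ 0.006 -0.053 -0.131]
(254, 166) (389, 259) [ 0.435 -0.189  0.169] [0.0037 0.0037] in tool [ 0.003 -0.064 -0.157]
(254, 166) (390, 258) [ 0.437 -0.19   0.171] [0.0028 0.0028] in tool [ 0.005 -0.062 -0.158]
(254, 166) (395, 257) [ 0.441 -0.196  0.175] [0.0027 0.0027] in tool [ 0.007 -0.055 -0.162]
0.2 [430.41709609  95.60805247]
0.22 [431.1403938   90.65840451]
0.24 [431.87308551  85.64447182]
0.26 [432.61535543  80.56499384]
```

The scene view shows the fingertips about 27 mm higher than the reported TCP, at crop (185,293) and (303,245), with the finger tops level with the clip top. I'll close the jaws partly and check whether the tips swing down.

Request:
apply_moves(rows=[0, 0, 0, 0, 0, 0, 2.8, 0, 0, 0, 0, 0, 0, 2.8, 0, 0, 0, 0, 0, 0, 2.8, 0, 0, 0, 0, 0, 0, 2.8, 0, 0, 0, 0, 0, 0, 2.8, 0, 0, 0, 0, 0, 0, 2.8, 0, 0, 0, 0, 0, 0, 2.8, 0, 0, 0, 0, 0, 0, 2.8], grip_force=25)

```text
t: 9.6
eef_pos: [0.4525, -0.2505, 0.0123]
ee_rot: [-0.0, 0.986, 0.169, 0.0]
ft_force: [-1.0, 0.8, -0.7]
opening: 0.33
```

```bash
python3 - <<'E'
from plan import *
delta([.4528,-.2505,.0125],.337)
p=r.read_camera("scene"); save(p,"s5.png",(200,160,320,250),6)
E
```

```text
t 9.6 pos [ 0.4525 -0.2505  0.0123] yaw 0.3395 zax [ 0.  0. -1.] F [-1.   0.8 -0.7] open 0.33 q [-0.53  0.42  1.94  0.    0.79  0.7 ]
 shift cm [ 0.02  0.01 -0.02]
 turn deg [-0.01 -0.    0.14]  shift in target axes [ 0.02  0.01 -0.02]
```

View pics/s5.png

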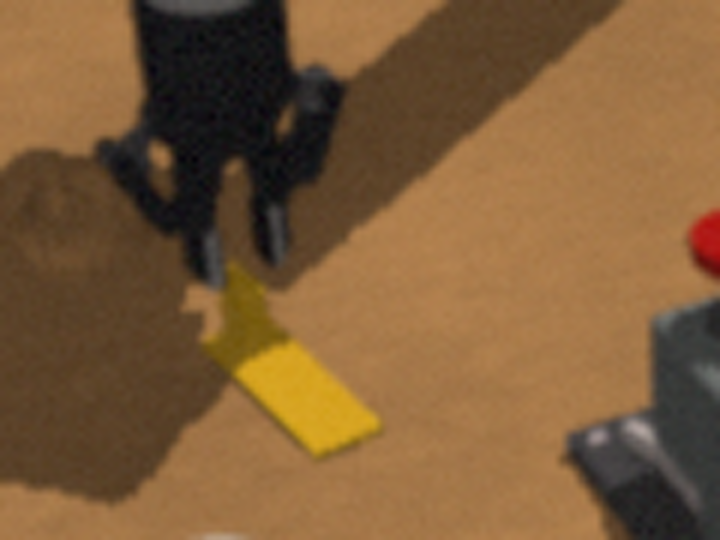

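Closing barely lowered the tips: they are now at crop (210,283) and (275,262), about z=0.045 by the camera while the TCP reads 0.012. The calibration agrees with the robot base plate and the press, so I believe the picture. I'll descend in small steps, watching the force.

Request:
apply_moves(rows=[0, 0, 0, 0, 0, 0, 4.2, 0, 0, 0, 0, 0, 0, 4.2, 0, 0, 0, 0, 0, 0.2, 4.2, 0, 0, 0, 0, 0, 0.2, 4.2, 0, 0, 0, 0, 0, 0.2, 4.2, 0, 0, 0, 0, 0, 0.2, 4.2, 0, 0, 0, 0, 0, 0, 4.2, 0, 0, 0, 0, 0, 0, 4.2])

```text
t: 10.32
eef_pos: [0.4524, -0.2505, 0.0041]
ee_rot: [-0.0, 0.986, 0.169, -0.0]
ft_force: [1.0, -0.1, 0.3]
opening: 0.49
```

```bash
python3 - <<'E'
from plan import *
delta([.4528,-.2505,.0125],.337)
p=r.read_camera("scene"); save(p,"s6.png",(200,160,320,250),6)
E
```

```text
t 10.32 pos [ 0.4524 -0.2505  0.0041] yaw 0.3395 zax [-0.  0. -1.] F [ 1.  -0.1  0.3] open 0.49 q [-0.53  0.43  1.95  0.    0.77  0.7 ]
 shift cm [ 0.04  0.02 -0.84]
 turn deg [-0.02  0.01  0.15]  shift in target axes [ 0.04  0.02 -0.84]
```

View pics/s6.png

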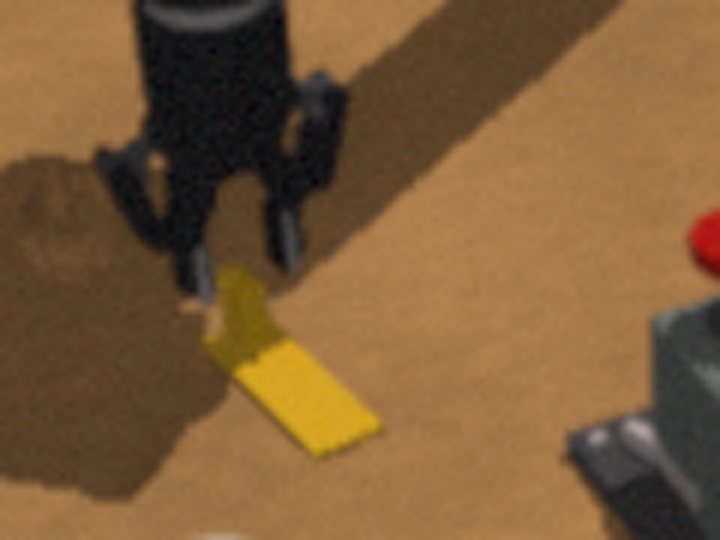

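Request:
apply_moves(rows=[0, 0, 0, 0, 0, 0.2, 4.2, 0, 0, 0, 0, 0, 0.2, 4.2, 0, 0, 0, 0, 0, 0.2, 4.2, 0, 0, 0, 0, 0, 0.2, 4.2, 0, 0, 0, 0, 0, 0.2, 4.2, 0, 0, 0, 0, 0, 0.2, 4.2, 0, 0, 0, 0, 0, 0.2, 4.2, 0, 0, 0, 0, 0, 0, 4.2])

```text
t: 11.03
eef_pos: [0.4523, -0.2503, -0.0102]
ee_rot: [-0.0, 0.986, 0.169, -0.0]
ft_force: [-0.3, 0.6, 0.5]
opening: 0.491
```

```bash
python3 - <<'E'
from plan import *
delta([.4528,-.2505,.0125],.337)
p=r.read_camera("scene"); save(p,"s7.png",(200,160,320,250),6)
E
```

```text
t 11.03 pos [ 0.4523 -0.2503 -0.0102] yaw 0.3395 zax [-0.001  0.001 -1.   ] F [-0.3  0.6  0.5] open 0.491 q [-0.53  0.45  1.96  0.    0.73  0.7 ]
 shift cm [ 0.04  0.03 -2.27]
 turn deg [-0.04  0.03  0.15]  shift in target axes [ 0.05  0.03 -2.27]
```

View pics/s7.png

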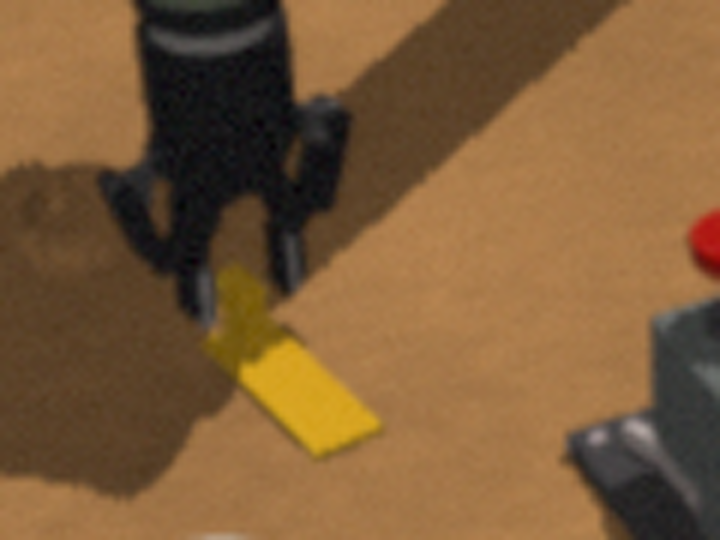

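No contact force with the TCP reading -0.010, which confirms the reported TCP is about 27–30 mm too low. The tips now straddle the clip, mid crop (247,310). I'll go slightly lower and close.

Request:
apply_moves(rows=[0, 0, 0, 0, 0, 0.2, 4.2, 0, 0, 0, 0, 0, 0.2, 4.2, 0, 0, 0, 0, 0, 0, 0.6, 0, 0, 0, 0, 0, 0, 0.6, 0, 0, 0, 0, 0, 0, 0.6, 0, 0, 0, 0, 0, 0, 0.6, 0, 0, 0, 0, 0, 0, 0.6, 0, 0, 0, 0, 0, 0, 0.6], grip_force=35)

```text
t: 11.75
eef_pos: [0.4526, -0.2505, -0.0137]
ee_rot: [-0.0, 0.986, 0.169, 0.0]
ft_force: [0.4, 0.0, -0.3]
opening: 0.157
```

```bash
python3 - <<'E'
from plan import *
delta([.4528,-.2505,.0125],.337)
p=r.read_camera("scene"); save(p,"s8.png",(200,160,320,250),6)
E
```

```text
t 11.75 pos [ 0.4526 -0.2505 -0.0137] yaw 0.3395 zax [ 0.  0. -1.] F [ 0.4  0.  -0.3] open 0.157 q [-0.53  0.45  1.96  0.    0.72  0.7 ]
 shift cm [ 0.02  0.   -2.62]
 turn deg [ 0.   -0.01  0.14]  shift in target axes [ 0.02  0.   -2.62]
```

View pics/s8.png

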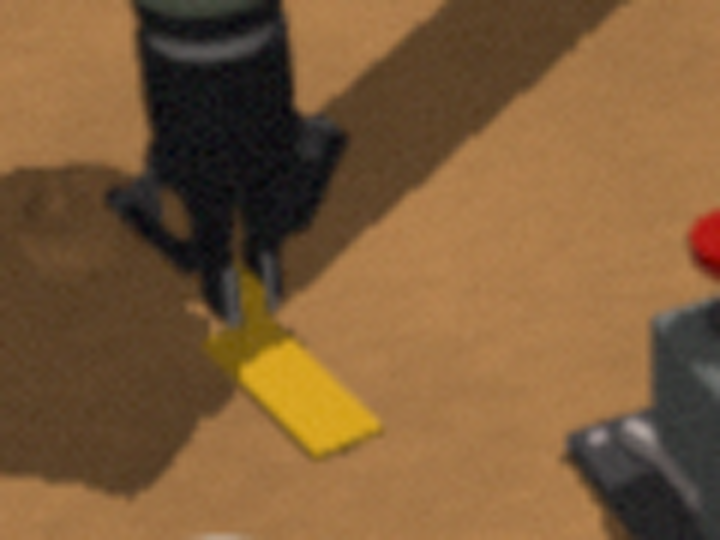

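The jaws closed at 13.4 mm on the clip. Lifting.

Request:
apply_moves(rows=[0, 0, 0, 0, 0, -0.3, 0.6, 0, 0, 0, 0, 0, -0.7, 0.6, 0, 0, 0, 0, 0, -1, 0.6, 0, 0, 0, 0, 0, -1, 0.6, 0, 0, 0, 0, 0, -1, 0.6, 0, 0, 0, 0, 0, -1, 0.6, 0, 0, 5, 0, 0, 0, 0.6, 0, 0, 5, 0, 0, 0, 0.6])

```text
t: 12.47
eef_pos: [0.4533, -0.251, 0.0381]
ee_rot: [0.001, 0.997, 0.08, 0.001]
ft_force: [0.0, -0.8, -1.2]
opening: 0.155
```

```bash
python3 - <<'E'
from plan import *
delta([.4633,-.0715,.037],.165)
p=r.read_camera("scene"); save(p,"s9.png",(200,160,320,250),6)
E
```

```text
t 12.47 pos [ 0.4533 -0.251   0.0381] yaw 0.1609 zax [ 0.002 -0.001 -1.   ] F [ 0.  -0.8 -1.2] open 0.155 q [-0.53  0.38  1.91  0.    0.84  0.88]
 shift cm [  3.86 -17.56   0.09]
 turn deg [ 0.1  -0.13 -0.24]  shift in target axes [  3.93 -17.54   0.11]
```

View pics/s9.png

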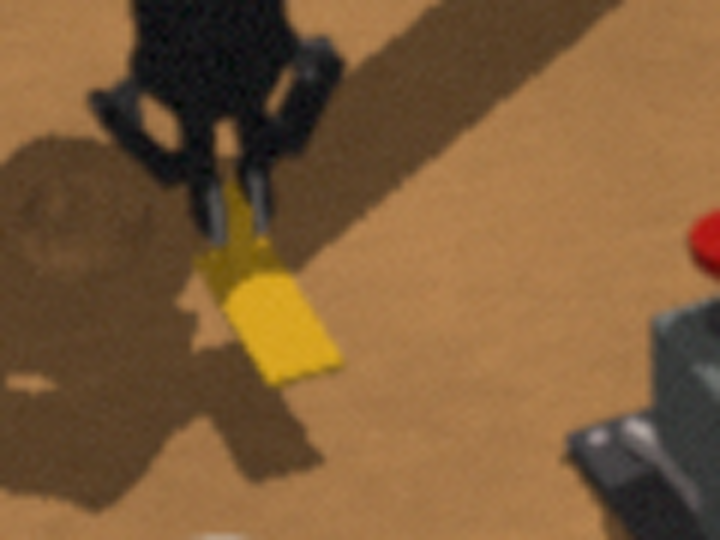

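Request:
apply_moves(rows=[0, 0, 0, 0.48, -2.2, 0, 0.6, 0, 0, 0, 0.48, -2.2, 0, 0.6, 0, 0, 0, 0.48, -2.2, 0, 0.6, 0, 0, 0, 0.48, -2.2, 0, 0.6, 0, 0, 0, 0.48, -2.2, 0, 0.6, 0, 0, 0, 0.48, -2.2, 0, 0.6, 0, 0, 0, 0.48, -2.2, 0, 0.6, 0, 0, 0, 0.48, -2.1, 0, 0.6])

```text
t: 13.18
eef_pos: [0.4617, -0.0705, 0.037]
ee_rot: [0.0, 0.997, 0.083, 0.0]
ft_force: [-0.0, 0.2, -0.5]
opening: 0.158
```

Request:
apply_moves(rows=[0, 0, 0, 0, 0, 0.8, 0.6, 0, 0, 0, 0, 0, 0.8, 0.6, 0, 0, 0, 0, 0, 0.8, 0.6, 0, 0, 0, 0, 0, 0.6, 0.6, 0, 0, 0, 0, 0, 0.4, 0.6, 0, 0, 0, 0, 0, 0, 0.6, 0, 0, 0, 0, 0, 0, 0.6, 0, 0, 0, 0, 0, 0, 0.6])

```text
t: 13.85
eef_pos: [0.4619, -0.072, 0.0024]
ee_rot: [0.0, 0.997, 0.082, 0.0]
ft_force: [-0.4, -0.7, -0.4]
opening: 0.156
```

```bash
python3 - <<'E'
from plan import *
from fit import *
delta([.4633,-.0715,.0033],.165)
t=r.read_camera("top");p=r.read_camera("scene"); save(p,"s10.png",(220,160,370,270),5); save(t,"t10.png",(280,140,390,270),4)
BL=[TAG[0]]
x0=list(r.get_state()["eef_pos"][:2])+[.165]
from functools import partial
for zz in (.014,.018,.022):
  for n,ps in (("s",[p]),):
    import fit as F
    F_=lambda ps: None
    parts=[b+np.array([0,0,zz]) for b in TAG]
    x,f,_,_=fit(ps,parts,"tag",x0); print(zz,n,np.round(x,4),round(f,2))
E
```

```text
t 13.85 pos [ 0.4619 -0.072   0.0024] yaw 0.1644 zax [ 0.  0. -1.] F [-0.4 -0.7 -0.4] open 0.156 q [-0.18  0.37  2.06  0.    0.71  1.23]
 shift cm [ 0.15 -0.03 -0.09]
 turn deg [ 0.   -0.02 -0.03]  shift in target axes [ 0.15 -0.03 -0.09]
0.014 s [ 0.4593 -0.0696  0.0384] 64.06
0.018 s [ 0.4643 -0.0711  0.024 ] 66.46
0.022 s [ 0.4703 -0.0724  0.0338] 68.18
```

View pics/s10.png

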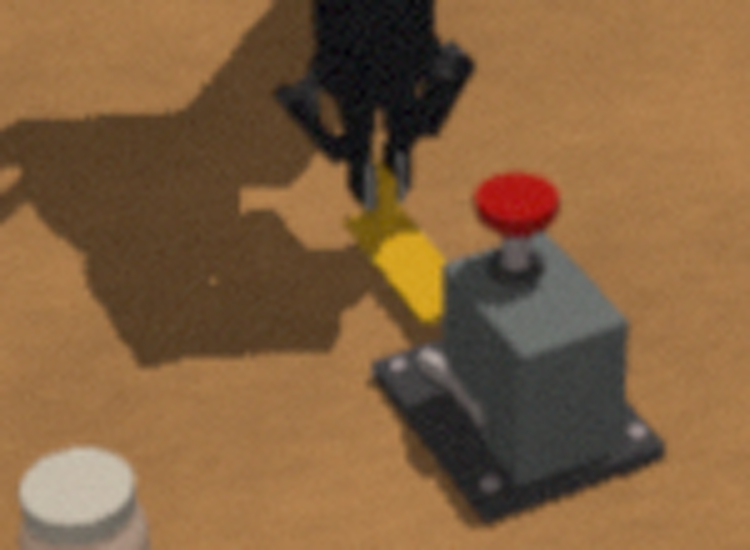

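View pics/t10.png

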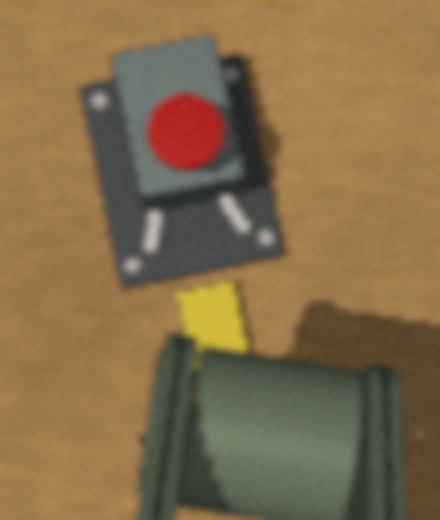

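In the top view the blade end's middle (209,288) lies on the press mid-line, which extrapolates to about (208.6,288). The blade is parallel to the base within what I can see. Advancing.

Request:
apply_moves(rows=[0, 0, 0, 0.7, 0, 0, 0.6, 0, 0, 0, 0.8, 0, 0, 0.6, 0, 0, 0, 0.8, 0, 0, 0.6, 0, 0, 0, 0.7, 0, 0, 0.6, 0, 0, 0, 0.6, 0, 0, 0.6, 0, 0, 0, 0.5, 0, 0, 0.6, 0, 0, 0, 0.3, 0, 0, 0.6, 0, 0, 0, 0, 0, 0, 0.6])

```text
t: 14.62
eef_pos: [0.5059, -0.0642, 0.0022]
ee_rot: [0.0, 0.997, 0.083, 0.0]
ft_force: [-0.4, 0.2, -1.6]
opening: 0.156
```

```bash
python3 - <<'E'
from plan import *
c,s=np.cos(.165),np.sin(.165)
delta([.6507-.083*c,-.0403-.083*s,.0015],.165)
t=r.read_camera("top");p=r.read_camera("scene"); save(p,"s11.png",(250,160,370,270),5); save(t,"t11.png",(280,140,390,270),4)
E
```

```text
t 14.62 pos [ 0.5059 -0.0642  0.0022] yaw 0.1654 zax [ 0.001  0.    -1.   ] F [-0.4  0.2 -1.6] open 0.156 q [-0.15  0.42  1.97  0.    0.75  1.26]
 shift cm [6.38 0.02 0.08]
 turn deg [ 0.   -0.03  0.02]  shift in target axes [6.38 0.02 0.07]
```

View pics/t11.png

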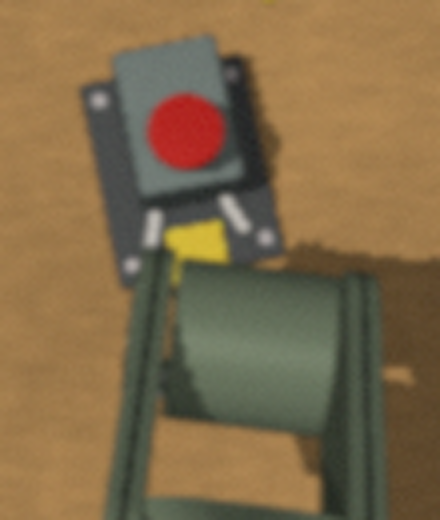

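View pics/s11.png

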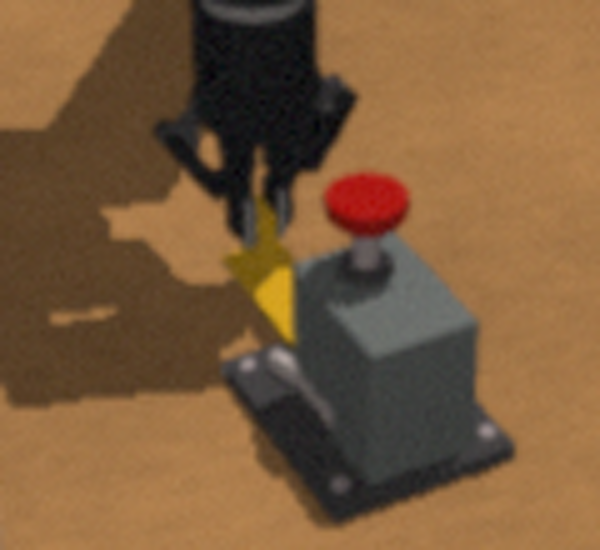

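The tip is between the flares (mid (195,228), mid-line x≈194.8) and forces are low. Continuing more slowly.

Request:
apply_moves(rows=[0, 0, 0, 0.5, 0, 0, 0.6, 0, 0, 0, 0.6, 0, 0, 0.6, 0, 0, 0, 0.6, 0, 0, 0.6, 0, 0, 0, 0.6, 0, 0, 0.6, 0, 0, 0, 0.6, 0, 0, 0.6, 0, 0, 0, 0.5, 0, 0, 0.6, 0, 0, 0, 0.3, 0, 0, 0.6, 0, 0, 0, 0, 0, 0, 0.6])

```text
t: 15.38
eef_pos: [0.5425, -0.0582, 0.0022]
ee_rot: [0.0, 0.997, 0.083, 0.0]
ft_force: [0.1, -0.6, -0.3]
opening: 0.155
```

Request:
apply_moves(rows=[0, 0, 0, 0.3, 0, 0, 0.6, 0, 0, 0, 0.3, 0, 0, 0.6, 0, 0, 0, 0.3, 0, 0, 0.6, 0, 0, 0, 0.2, 0, 0, 0.6, 0, 0, 0, 0.2, 0, 0, 0.6, 0, 0, 0, 0.1, 0, 0, 0.6, 0, 0, 0, 0, 0, 0, 0.6, 0, 0, 0, 0, 0, 0, 0.6])

```text
t: 16.05
eef_pos: [0.5553, -0.056, 0.0023]
ee_rot: [-0.0, 0.997, 0.082, -0.0]
ft_force: [-0.4, -0.4, -0.7]
opening: 0.158
```

```bash
python3 - <<'E'
from plan import *
c,s=np.cos(.165),np.sin(.165)
delta([.6507-.083*c,-.0403-.083*s,.0015],.165)
t=r.read_camera("top");p=r.read_camera("scene"); save(p,"s12.png",(250,160,370,270),5); save(t,"t12.png",(280,140,390,270),4)
E
```

```text
t 16.05 pos [ 0.5553 -0.056   0.0023] yaw 0.1649 zax [-0.  0. -1.] F [-0.4 -0.4 -0.7] open 0.158 q [-0.12  0.48  1.85  0.    0.81  1.28]
 shift cm [1.37 0.02 0.07]
 turn deg [-0.01  0.01 -0.  ]  shift in target axes [1.37 0.02 0.08]
```

View pics/s12.png

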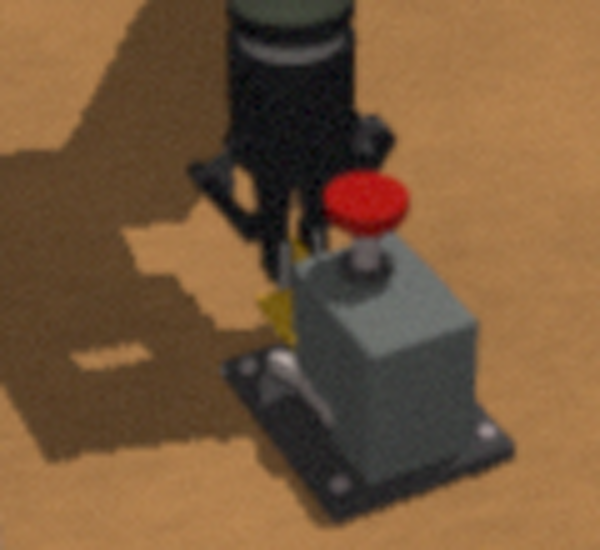

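Request:
apply_moves(rows=[0, 0, 0, 0.2, 0, 0, 0.6, 0, 0, 0, 0.2, 0, 0.05, 0.6, 0, 0, 0, 0.2, 0, 0, 0.6, 0, 0, 0, 0.2, 0, 0.05, 0.6, 0, 0, 0, 0.1, 0, 0, 0.6, 0, 0, 0, 0.1, 0, 0, 0.6, 0, 0, 0, 0.05, 0, 0, 0.6, 0, 0, 0, 0, 0, 0, 0.6])

```text
t: 16.82
eef_pos: [0.5659, -0.0542, 0.0013]
ee_rot: [-0.0, 0.997, 0.082, 0.0]
ft_force: [0.1, -0.5, 0.4]
opening: 0.153
```

Request:
apply_moves(rows=[0, 0, 0, 0.05, 0, 0, 0.6, 0, 0, 0, 0.05, 0, 0, 0.6, 0, 0, 0, 0, 0, 0, 0.6, 0, 0, 0, 0.05, 0, 0, 0.6, 0, 0, 0, 0.05, 0, 0, 0.6, 0, 0, 0, 0, 0, 0, 0.6, 0, 0, 0, 0, 0, 0, 0.6, 0, 0, 0, 0, 0, 0, 0.6])

```text
t: 17.48
eef_pos: [0.5677, -0.054, 0.0013]
ee_rot: [-0.0, 0.997, 0.082, 0.0]
ft_force: [-0.4, 0.2, -0.8]
opening: 0.156
```

```bash
python3 - <<'E'
from plan import *
c,s=np.cos(.165),np.sin(.165)
delta([.6507-.083*c,-.0403-.083*s,.0015],.165)
E
```

```text
t 17.48 pos [ 0.5677 -0.054   0.0013] yaw 0.165 zax [-0.  0. -1.] F [-0.4  0.2 -0.8] open 0.156 q [-0.11  0.5   1.82  0.    0.82  1.29]
 shift cm [ 0.11  0.01 -0.02]
 turn deg [-0. -0. -0.]  shift in target axes [ 0.11  0.02 -0.02]
```

Request:
apply_moves(rows=[0, 0, 0, 0.05, 0, 0, 0.6, 0, 0, 0, 0.05, 0, 0, 0.6, 0, 0, 0, 0, 0, 0, 0.6, 0, 0, 0, 0.05, 0, 0, 0.6, 0, 0, 0, 0, 0, 0, 0.6, 0, 0, 0, 0, 0, 0, 0.6, 0, 0, 0, 0, 0, 0, 0.6, 0, 0, 0, 0, 0, 0, 0.6], grip_force=20)

```text
t: 18.15
eef_pos: [0.5684, -0.0538, 0.0011]
ee_rot: [-0.0, 0.997, 0.082, -0.001]
ft_force: [-3.1, -1.3, 0.7]
opening: 0.152
```

Request:
apply_moves(rows=[0, 0, 0, 0.05, 0, 0, 0.6, 0, 0, 0, 0, 0, 0, 0.6, 0, 0, 0, 0.05, 0, 0, 0.6, 0, 0, 0, 0, 0, 0, 0.6, 0, 0, 0, 0, 0, 0, 0.6, 0, 0, 0, 0, 0, 0, 0.6, 0, 0, 0, 0, 0, 0, 0.6, 0, 0, 0, 0, 0, 0, 0.6])

```text
t: 18.82
eef_pos: [0.5684, -0.0537, 0.0008]
ee_rot: [-0.0, 0.997, 0.083, -0.002]
ft_force: [-5.7, -1.6, 0.8]
opening: 0.153
```

Contact with the back stop at almost the nominal place: -5.7 N, and the TCP has stopped advancing. Now I'll lower the last half millimetre onto the bed.

Request:
apply_moves(rows=[0, 0, 0, 0, 0, 0.05, 0.6, 0, 0, 0, 0, 0, 0, 0.6, 0, 0, 0, 0, 0, 0.05, 0.6, 0, 0, 0, 0, 0, 0, 0.6, 0, 0, 0, 0, 0, 0, 0.6, 0, 0, 0, 0, 0, 0, 0.6, 0, 0, 0, 0, 0, 0, 0.6, 0, 0, 0, 0, 0, 0, 0.6])

```text
t: 19.48
eef_pos: [0.5683, -0.0537, 0.0003]
ee_rot: [-0.0, 0.997, 0.083, -0.002]
ft_force: [-6.1, -2.5, 5.0]
opening: 0.154
```

```bash
python3 - <<'E'
from plan import *
c,s=np.cos(.165),np.sin(.165)
delta([.6507-.083*c,-.0403-.083*s,.0015],.165)
t=r.read_camera("top");p=r.read_camera("scene"); save(p,"s13.png",(250,160,370,270),5); save(t,"t13.png",(280,140,390,270),4)
E
```

```text
t 19.48 pos [ 5.683e-01 -5.370e-02  3.000e-04] yaw 0.1653 zax [-0.004 -0.    -1.   ] F [-6.1 -2.5  5. ] open 0.154 q [-0.11  0.5   1.82 -0.    0.82  1.29]
 shift cm [ 0.05  0.03 -0.12]
 turn deg [-0.03  0.21  0.02]  shift in target axes [ 0.05  0.03 -0.12]
```

View pics/s13.png

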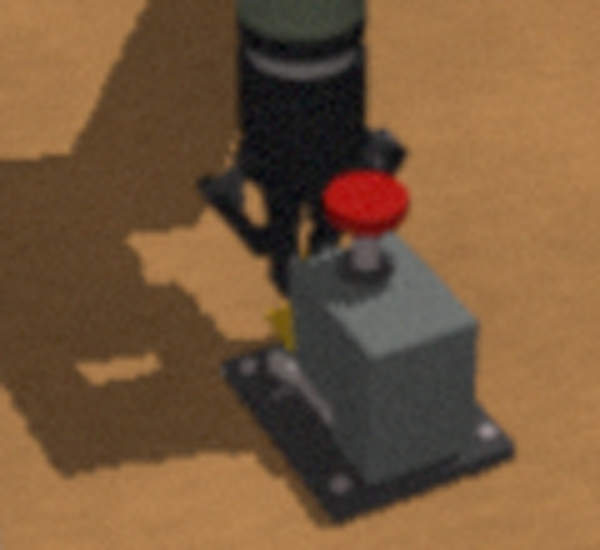

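On the bed (Fz 5 N at underside ≈14.0 mm) and against the stop. Releasing and rising.

Request:
apply_moves(rows=[0, 0, 0, 0, 0, -0.05, 0.6, 0, 0, 0, 0, 0, 0, 2, 0, 0, 0, 0, 0, 0, 3, 0, 0, 0, 0, 0, 0, 4, 0, 0, 0, 0, 0, 0, 4, 0, 0, 0, 0, 0, 0, 4, 0, 0, 0, 0, 0, 0, 4, 0, 0, 0, 0, 0, 0, 4])

```text
t: 20.25
eef_pos: [0.5704, -0.0535, 0.0008]
ee_rot: [-0.0, 0.997, 0.082, 0.0]
ft_force: [-0.5, -0.2, -0.6]
opening: 0.468
```

Request:
apply_moves(rows=[0, 0, 0, 0, 0, -0.5, 4, 0, 0, 0, 0, 0, -1, 4, 0, 0, 0, -0.3, 0, -2, 4, 0, 0, 0, -1, 0, -3, 4, 0, 0, 0, -1, 0, -3.5, 4, 0, 0, 0, -1, 0, -3.5, 4, 0, 0, 0, -1, 0, -3.5, 4, 0, 0, 0, -1, 0, -3.5, 4])

```text
t: 20.92
eef_pos: [0.5171, -0.0623, 0.2086]
ee_rot: [0.0, 0.997, 0.082, 0.001]
ft_force: [1.1, 0.1, -0.2]
opening: 0.468
```

```bash
python3 - <<'E'
from plan import *
delta([.6507,-.0403,.20],.165)
t=r.read_camera("top");p=r.read_camera("scene"); save(p,"s14.png",(220,80,370,270),4); save(t,"t14.png",(280,140,390,270),4)
for q in (t,p):
  for l in ("yellow_tag_tip","yellow_tag","plunger"):
    for d in r.mark_of(q,l): 
      if d["score"]>.3: print(l,np.round(d["centre"],4),round(d["score"],2))
E
```

```text
t 20.92 pos [ 0.5171 -0.0623  0.2086] yaw 0.165 zax [ 0.001 -0.    -1.   ] F [ 1.1  0.1 -0.2] open 0.468 q [-0.14  0.22  1.66  0.    1.26  1.26]
 shift cm [13.53  0.02  0.88]
 turn deg [ 0.02 -0.08 -0.  ]  shift in target axes [13.54  0.03  0.86]
yellow_tag_tip [ 0.795  -0.0285  0.0009] 0.92
yellow_tag_tip [ 0.7872 -0.0946 -0.0008] 0.82
yellow_tag_tip [ 0.6471 -0.0412  0.145 ] 0.7
yellow_tag [0.8596 0.0566 0.0015] 0.78
yellow_tag [ 0.8526 -0.1756 -0.001 ] 0.55
plunger [ 0.6511 -0.042   0.1584] 0.65
yellow_tag_tip [ 0.7971 -0.0262 -0.    ] 0.85
yellow_tag_tip [ 7.855e-01 -9.250e-02 -5.000e-04] 0.62
yellow_tag [ 0.856  -0.1772 -0.0028] 0.92
yellow_tag [0.8603 0.0504 0.0015] 0.57
yellow_tag [ 0.5675 -0.0557  0.0103] 0.52
plunger [ 0.6469 -0.0432  0.1625] 0.55
```

View pics/s14.png

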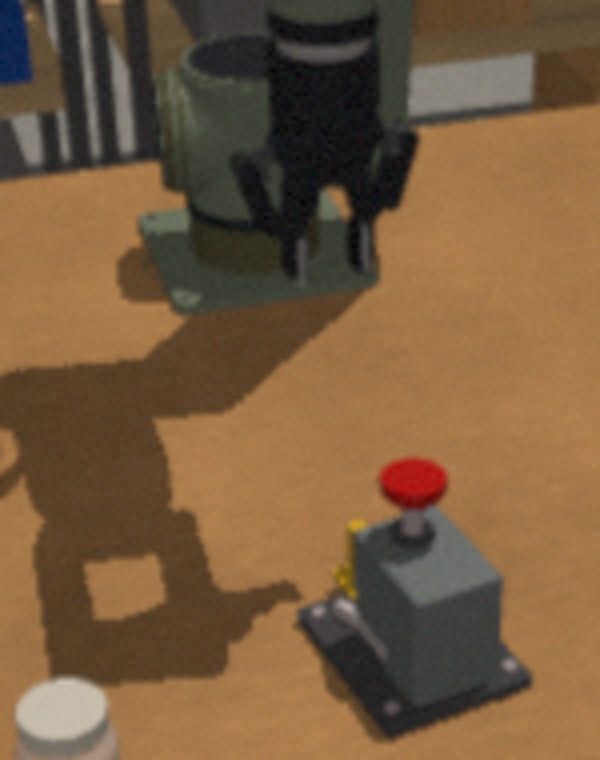

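View pics/t14.png

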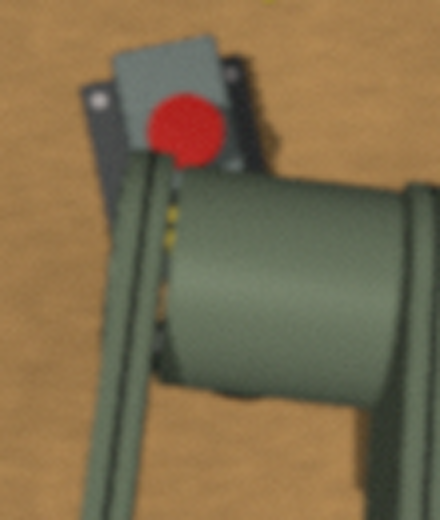

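The tag's clip stands before the head at crop (352,555), but the arm hides the tag from above. I'll swing aside with the jaws closing and check that the tag is home.

Request:
apply_moves(rows=[0, 0, 0, 0, -2.5, 0, 0, 0, 0, 0, 0, -2.8, 0, 0, 0, 0, 0, 0, -2.8, 0, 0, 0, 0, 0, 0, -2.8, 0, 0, 0, 0, 0, 0, -2.8, 0, 0, 0, 0, 0, 0, -2.8, 0, 0, 0, 0, 0, 0, -2.8, 0, 0, 0, 0, 0, 0, -2.5, 0, 0], grip_force=40)

```text
t: 21.98
eef_pos: [0.4812, 0.1543, 0.2045]
ee_rot: [0.0, 0.997, 0.083, -0.001]
ft_force: [0.2, -0.2, 0.1]
opening: 0.001
```

```bash
python3 - <<'E'
from plan import *
from fit import *
delta([.6507,-.0403,.20],.165)
t=r.read_camera("top");p=r.read_camera("scene"); save(p,"s15.png",(250,130,380,270),4); save(t,"t15.png",(280,140,380,270),6)
# predicted home overlay: press pose from top fit
im=cv2.imread("pics/t15.png")
for pose,lab in (((.6519,-.0395,.17),0),):
    x,y,a=pose;c,s=np.cos(a),np.sin(a);R=np.array([[c,-s,0],[s,c,0],[0,0,1]])
    for X in ([-.098,-.02,.02],[-.098,.02,.02],[-.098,-.007,.06],[-.098,.007,.06],[-.068,-.007,.06],[-.068,.007,.06],[-.075,.06,.014],[-.075,-.06,.014],[.075,.06,.014],[.075,-.06,.014],[-.028,-.035,.11],[-.028,.035,.11]):
        u=(proj(t,R@np.array(X)+[x,y,0])+.5-[280,140])*6; cv2.circle(im,tuple(int(v) for v in u),2,(255,0,255),-1)
cv2.imwrite("pics/t15o.png",im[:600])
E
python3 -c "
import cv2;im=cv2.imread('pics/t15o.png');print(im.shape)"
```

```text
t 21.98 pos [0.4812 0.1543 0.2045] yaw 0.1655 zax [-0.003 -0.    -1.   ] F [ 0.2 -0.2  0.1] open 0.001 q [0.29 0.2  1.7  0.   1.24 1.69]
 shift cm [13.51 21.99  0.41]
 turn deg [0.   0.15 0.03]  shift in target axes [13.52 21.98  0.45]
(600, 600, 3)
```

View pics/t15o.png

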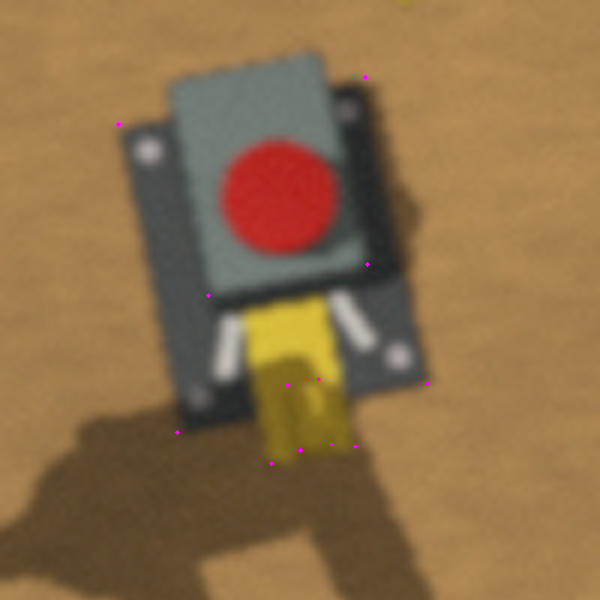

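View pics/s15.png

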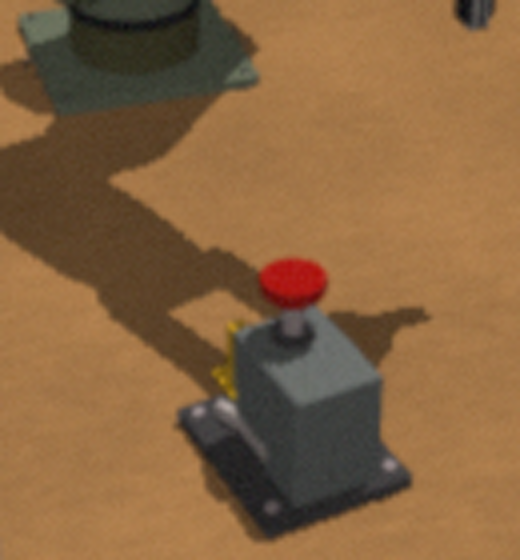

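The tag's rear corners, (272,463) and (355,447), lie within about a pixel of the predicted home positions, and the blade is parallel to the base edges. The knob is next; I'll move over it with closed fingers.

Request:
apply_moves(rows=[0, 0, 0, 1.7, 2.75, 0, 0, 0, 0, 0, 1.7, 2.75, 0, 0, 0, 0, 0, 1.7, 2.75, 0, 0, 0, 0, 0, 1.7, 2.75, 0, 0, 0, 0, 0, 1.7, 2.75, 0, 0, 0, 0, 0, 1.7, 2.75, 0, 0, 0, 0, 0, 1.7, 2.75, 0, 0, 0, 0, 0, 1.6, 2.7, 0, 0])

```text
t: 22.75
eef_pos: [0.6519, -0.0439, 0.2043]
ee_rot: [-0.0, 0.997, 0.082, -0.001]
ft_force: [0.9, 0.9, -0.7]
opening: 0.002
```

Request:
apply_moves(rows=[0, 0, 0, 0, 0, 0.8, 0, 0, 0, 0, 0, 0, 0.8, 0, 0, 0, 0, 0, 0, 0.8, 0, 0, 0, 0, 0, 0, 0.8, 0, 0, 0, 0, 0, 0, 0.8, 0, 0, 0, 0, 0, 0, 0.6, 0, 0, 0, 0, 0, 0, 0.4, 0, 0, 0, 0, 0, 0, 0, 0])

```text
t: 23.42
eef_pos: [0.6505, -0.041, 0.1548]
ee_rot: [-0.0, 0.997, 0.083, -0.001]
ft_force: [-0.3, 0.7, 0.8]
opening: -0.004
```

```bash
python3 - <<'E'
from plan import *
delta([.6505,-.0405,.134],.165)
t=r.read_camera("top");p=r.read_camera("scene"); save(p,"s16.png",(270,130,390,250),5); 
E
```

```text
t 23.42 pos [ 0.6505 -0.041   0.1548] yaw 0.1658 zax [-0.002  0.    -1.   ] F [-0.3  0.7  0.8] open -0.004 q [-0.08  0.47  1.43  0.    1.24  1.32]
 shift cm [ 0.01 -0.05  2.08]
 turn deg [-0.03  0.1   0.04]  shift in target axes [ 0.   -0.05  2.08]
```

View pics/s16.png

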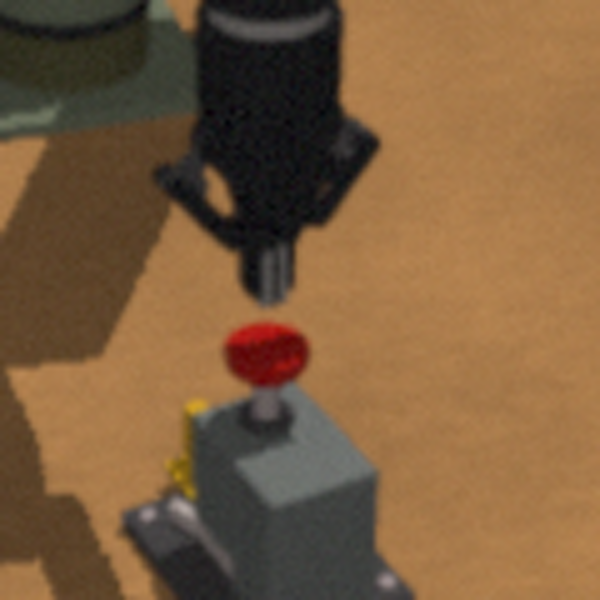

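Request:
apply_moves(rows=[0, 0, 0, 0, 0, 0.3, 0, 0, 0, 0, 0, 0, 0.3, 0, 0, 0, 0, 0, 0, 0.3, 0, 0, 0, 0, 0, 0, 0.3, 0, 0, 0, 0, 0, 0, 0.2, 0, 0, 0, 0, 0, 0, 0.2, 0, 0, 0, 0, 0, 0, 0.1, 0, 0, 0, 0, 0, 0, 0, 0])

```text
t: 24.18
eef_pos: [0.6512, -0.0416, 0.1384]
ee_rot: [-0.0, 0.997, 0.082, -0.0]
ft_force: [0.6, 0.7, -0.4]
opening: 0.001
```

Request:
apply_moves(rows=[0, 0, 0, 0, 0, 0.1, 0, 0, 0, 0, 0, 0, 0.1, 0, 0, 0, 0, 0, 0, 0.1, 0, 0, 0, 0, 0, 0, 0.1, 0, 0, 0, 0, 0, 0, 0.1, 0, 0, 0, 0, 0, 0, 0, 0, 0, 0, 0, 0, 0, 0, 0, 0, 0, 0, 0, 0, 0, 0])

```text
t: 24.85
eef_pos: [0.6514, -0.0415, 0.1338]
ee_rot: [-0.0, 0.997, 0.082, 0.0]
ft_force: [-0.6, -0.3, -0.1]
opening: -0.003
```

Request:
apply_moves(rows=[0, 0, 0, 0, 0, 0.1, 0, 0, 0, 0, 0, 0, 0.1, 0, 0, 0, 0, 0, 0, 0.1, 0, 0, 0, 0, 0, 0, 0.1, 0, 0, 0, 0, 0, 0, 0.1, 0, 0, 0, 0, 0, 0, 0, 0, 0, 0, 0, 0, 0, 0, 0, 0, 0, 0, 0, 0, 0, 0])

```text
t: 25.52
eef_pos: [0.6514, -0.0416, 0.1288]
ee_rot: [-0.0, 0.997, 0.082, 0.0]
ft_force: [-0.6, 0.6, -0.6]
opening: -0.005
```

```bash
python3 - <<'E'
from plan import *
delta([.6505,-.0405,.134],.165)
p=r.read_camera("scene"); save(p,"s17.png",(270,130,390,250),5); 
E
```

```text
t 25.52 pos [ 0.6514 -0.0416  0.1288] yaw 0.165 zax [ 0.  0. -1.] F [-0.6  0.6 -0.6] open -0.005 q [-0.08  0.48  1.47  0.    1.19  1.32]
 shift cm [-0.07 -0.12 -0.52]
 turn deg [-0.   -0.01 -0.  ]  shift in target axes [-0.07 -0.12 -0.52]
```

View pics/s17.png

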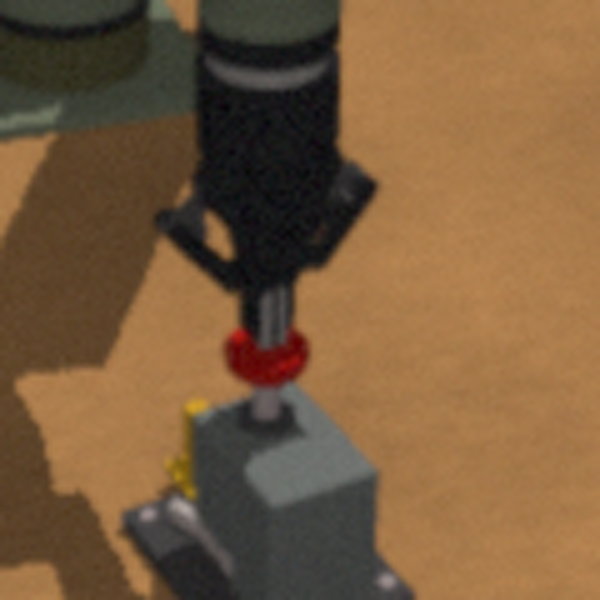

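Request:
apply_moves(rows=[0, 0, 0, 0, 0, 0.1, 0, 0, 0, 0, 0, 0, 0.1, 0, 0, 0, 0, 0, 0, 0.1, 0, 0, 0, 0, 0, 0, 0.1, 0, 0, 0, 0, 0, 0, 0.1, 0, 0, 0, 0, 0, 0, 0, 0, 0, 0, 0, 0, 0, 0, 0, 0, 0, 0, 0, 0, 0, 0])

```text
t: 26.23
eef_pos: [0.6514, -0.0415, 0.1241]
ee_rot: [-0.0, 0.997, 0.082, 0.0]
ft_force: [-0.7, -0.4, 2.4]
opening: -0.002
```

```bash
python3 - <<'E'
from plan import *
delta([.6505,-.0405,.134],.165)
print(r.get_state()["wrist_torque"])
E
```

```text
t 26.23 pos [ 0.6514 -0.0415  0.1241] yaw 0.165 zax [ 0.  0. -1.] F [-0.7 -0.4  2.4] open -0.002 q [-0.08  0.49  1.48  0.    1.18  1.32]
 shift cm [-0.07 -0.12 -0.99]
 turn deg [ 0.   -0.03  0.  ]  shift in target axes [-0.07 -0.12 -0.99]
[0.0144386  0.08164118 0.02667706]
```

First contact with the knob at reported z ≈0.124 (2.4 N). Pressing 10 mm, then in small steps.

Request:
apply_moves(rows=[0, 0, 0, 0, 0, 0.1, 0, 0, 0, 0, 0, 0, 0.15, 0, 0, 0, 0, 0, 0, 0.15, 0, 0, 0, 0, 0, 0, 0.15, 0, 0, 0, 0, 0, 0, 0.15, 0, 0, 0, 0, 0, 0, 0.15, 0, 0, 0, 0, 0, 0, 0.15, 0, 0, 0, 0, 0, 0, 0, 0])

```text
t: 26.9
eef_pos: [0.6514, -0.0416, 0.1145]
ee_rot: [0.0, 0.997, 0.082, 0.0]
ft_force: [-1.1, 0.7, 5.1]
opening: -0.001
```

```bash
python3 - <<'E'
from plan import *
delta([.6505,-.0405,.134],.165)
p=r.read_camera("scene"); save(p,"s18.png",(270,130,390,250),5); 
E
```

```text
t 26.9 pos [ 0.6514 -0.0416  0.1145] yaw 0.165 zax [ 0.001  0.    -1.   ] F [-1.1  0.7  5.1] open -0.001 q [-0.08  0.49  1.49  0.    1.16  1.32]
 shift cm [-0.07 -0.12 -1.95]
 turn deg [ 0.01 -0.04 -0.  ]  shift in target axes [-0.07 -0.12 -1.95]
```

View pics/s18.png

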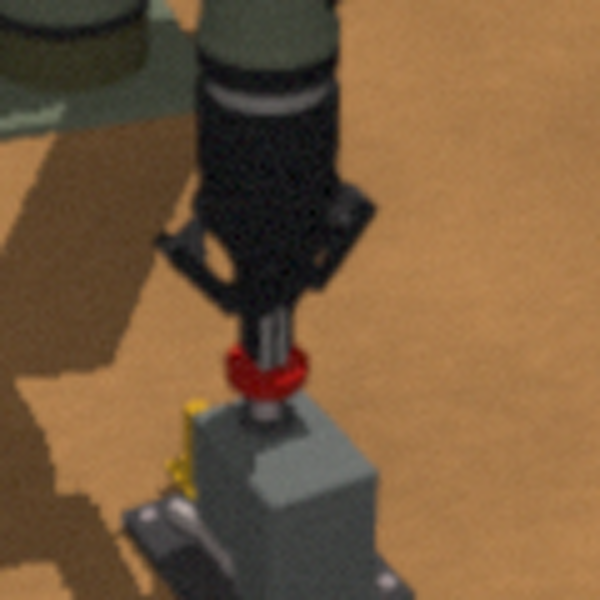

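Request:
apply_moves(rows=[0, 0, 0, 0, 0, 0.03, 0, 0, 0, 0, 0, 0, 0.03, 0, 0, 0, 0, 0, 0, 0.03, 0, 0, 0, 0, 0, 0, 0.03, 0, 0, 0, 0, 0, 0, 0.03, 0, 0, 0, 0, 0, 0, 0, 0, 0, 0, 0, 0, 0, 0, 0, 0, 0, 0, 0, 0, 0, 0])

```text
t: 27.62
eef_pos: [0.6515, -0.0416, 0.1133]
ee_rot: [0.0, 0.997, 0.082, 0.0]
ft_force: [-2.3, 0.4, 6.8]
opening: -0.0
```

Request:
apply_moves(rows=[0, 0, 0, 0, 0, 0.03, 0, 0, 0, 0, 0, 0, 0.03, 0, 0, 0, 0, 0, 0, 0.03, 0, 0, 0, 0, 0, 0, 0.03, 0, 0, 0, 0, 0, 0, 0.03, 0, 0, 0, 0, 0, 0, 0, 0, 0, 0, 0, 0, 0, 0, 0, 0, 0, 0, 0, 0, 0, 0])

```text
t: 28.28
eef_pos: [0.6514, -0.0416, 0.1119]
ee_rot: [0.0, 0.997, 0.082, 0.0]
ft_force: [-2.7, -0.8, 6.5]
opening: 0.0
```

Request:
apply_moves(rows=[0, 0, 0, 0, 0, 0.03, 0, 0, 0, 0, 0, 0, 0.03, 0, 0, 0, 0, 0, 0, 0.03, 0, 0, 0, 0, 0, 0, 0.03, 0, 0, 0, 0, 0, 0, 0.03, 0, 0, 0, 0, 0, 0, 0, 0, 0, 0, 0, 0, 0, 0, 0, 0, 0, 0, 0, 0, 0, 0])

```text
t: 28.95
eef_pos: [0.6515, -0.0416, 0.1104]
ee_rot: [0.0, 0.997, 0.082, 0.001]
ft_force: [-1.5, 0.8, 6.8]
opening: 0.001
```

Request:
apply_moves(rows=[0, 0, 0, 0, 0, 0.03, 0, 0, 0, 0, 0, 0, 0.03, 0, 0, 0, 0, 0, 0, 0.03, 0, 0, 0, 0, 0, 0, 0.03, 0, 0, 0, 0, 0, 0, 0.03, 0, 0, 0, 0, 0, 0, 0, 0, 0, 0, 0, 0, 0, 0, 0, 0, 0, 0, 0, 0, 0, 0])

```text
t: 29.62
eef_pos: [0.6514, -0.0416, 0.109]
ee_rot: [0.0, 0.997, 0.082, 0.0]
ft_force: [-3.0, 0.6, 7.2]
opening: 0.001
```

Request:
apply_moves(rows=[0, 0, 0, 0, 0, 0.03, 0, 0, 0, 0, 0, 0, 0.03, 0, 0, 0, 0, 0, 0, 0.03, 0, 0, 0, 0, 0, 0, 0.03, 0, 0, 0, 0, 0, 0, 0.03, 0, 0, 0, 0, 0, 0, 0, 0, 0, 0, 0, 0, 0, 0, 0, 0, 0, 0, 0, 0, 0, 0])

```text
t: 30.28
eef_pos: [0.6514, -0.0415, 0.1076]
ee_rot: [0.0, 0.997, 0.082, 0.001]
ft_force: [-2.0, 0.8, 7.1]
opening: 0.004
```

Request:
apply_moves(rows=[0, 0, 0, 0, 0, 0.03, 0, 0, 0, 0, 0, 0, 0.03, 0, 0, 0, 0, 0, 0, 0.03, 0, 0, 0, 0, 0, 0, 0.03, 0, 0, 0, 0, 0, 0, 0.03, 0, 0, 0, 0, 0, 0, 0, 0, 0, 0, 0, 0, 0, 0, 0, 0, 0, 0, 0, 0, 0, 0])

```text
t: 30.95
eef_pos: [0.6515, -0.0416, 0.1061]
ee_rot: [0.0, 0.997, 0.082, 0.001]
ft_force: [-2.8, -0.3, 8.8]
opening: 0.002
```

Request:
apply_moves(rows=[0, 0, 0, 0, 0, 0.03, 0, 0, 0, 0, 0, 0, 0.03, 0, 0, 0, 0, 0, 0, 0.03, 0, 0, 0, 0, 0, 0, 0.03, 0, 0, 0, 0, 0, 0, 0, 0, 0, 0, 0, 0, 0, 0, 0, 0, 0, 0, 0, 0, 0, 0, 0, 0, 0, 0, 0, 0, 0])

```text
t: 31.62
eef_pos: [0.6514, -0.0415, 0.105]
ee_rot: [0.0, 0.997, 0.082, 0.001]
ft_force: [-2.9, 0.2, 9.2]
opening: -0.001
```

Request:
apply_moves(rows=[0, 0, 0, 0, 0, 0.03, 0, 0, 0, 0, 0, 0, 0.03, 0, 0, 0, 0, 0, 0, 0.03, 0, 0, 0, 0, 0, 0, 0.03, 0, 0, 0, 0, 0, 0, 0, 0, 0, 0, 0, 0, 0, 0, 0, 0, 0, 0, 0, 0, 0, 0, 0, 0, 0, 0, 0, 0, 0])

```text
t: 32.28
eef_pos: [0.6514, -0.0416, 0.1039]
ee_rot: [0.0, 0.997, 0.082, 0.001]
ft_force: [-2.5, 0.7, 7.8]
opening: 0.004
```

Request:
apply_moves(rows=[0, 0, 0, 0, 0, 0.03, 0, 0, 0, 0, 0, 0, 0.03, 0, 0, 0, 0, 0, 0, 0.03, 0, 0, 0, 0, 0, 0, 0.03, 0, 0, 0, 0, 0, 0, 0, 0, 0, 0, 0, 0, 0, 0, 0, 0, 0, 0, 0, 0, 0, 0, 0, 0, 0, 0, 0, 0, 0])

```text
t: 32.95
eef_pos: [0.6515, -0.0416, 0.1027]
ee_rot: [0.0, 0.997, 0.082, 0.001]
ft_force: [-1.8, 0.0, 8.9]
opening: 0.002
```

Request:
apply_moves(rows=[0, 0, 0, 0, 0, 0.03, 0, 0, 0, 0, 0, 0, 0.03, 0, 0, 0, 0, 0, 0, 0.03, 0, 0, 0, 0, 0, 0, 0.03, 0, 0, 0, 0, 0, 0, 0, 0, 0, 0, 0, 0, 0, 0, 0, 0, 0, 0, 0, 0, 0, 0, 0, 0, 0, 0, 0, 0, 0])

```text
t: 33.62
eef_pos: [0.6515, -0.0416, 0.1015]
ee_rot: [0.0, 0.997, 0.082, 0.001]
ft_force: [-1.5, -1.2, 8.4]
opening: -0.002
```

Request:
apply_moves(rows=[0, 0, 0, 0, 0, 0.03, 0, 0, 0, 0, 0, 0, 0.03, 0, 0, 0, 0, 0, 0, 0.03, 0, 0, 0, 0, 0, 0, 0.03, 0, 0, 0, 0, 0, 0, 0, 0, 0, 0, 0, 0, 0, 0, 0, 0, 0, 0, 0, 0, 0, 0, 0, 0, 0, 0, 0, 0, 0])

```text
t: 34.28
eef_pos: [0.6515, -0.0416, 0.101]
ee_rot: [0.0, 0.997, 0.082, 0.001]
ft_force: [-3.5, -0.2, 11.9]
opening: -0.002
```

```bash
python3 - <<'E'
from plan import *
delta([.6505,-.0405,.134],.165)
p=r.read_camera("scene"); save(p,"s19.png",(270,130,390,250),5); 
E
```

```text
t 34.28 pos [ 0.6515 -0.0416  0.101 ] yaw 0.1651 zax [ 0.002 -0.    -1.   ] F [-3.5 -0.2 11.9] open -0.002 q [-0.08  0.5   1.51  0.    1.13  1.32]
 shift cm [-0.08 -0.12 -3.3 ]
 turn deg [ 0.02 -0.09  0.  ]  shift in target axes [-0.08 -0.12 -3.3 ]
```

View pics/s19.png

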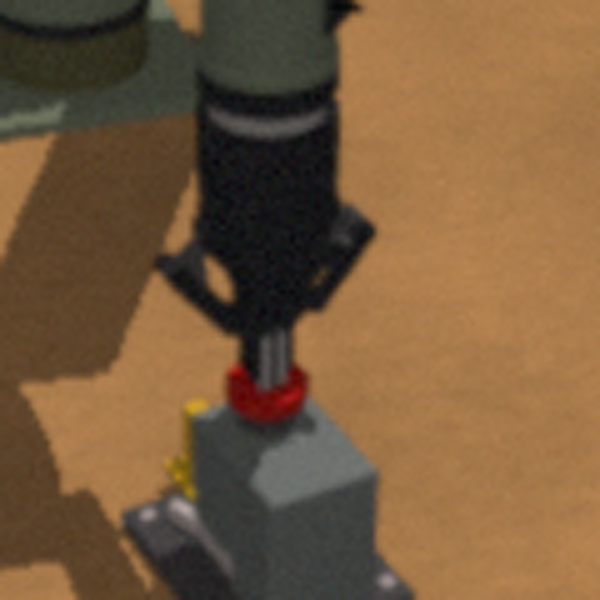

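Sharp rise to 11.9 N (spring about 9 N), with 0.5 mm of travel for a 1.2 mm command: the stop has been met. I'll add 0.4 mm for margin and hold.

Request:
apply_moves(rows=[0, 0, 0, 0, 0, 0.02, 0, 0, 0, 0, 0, 0, 0.02, 0, 0, 0, 0, 0, 0, 0, 0, 0, 0, 0, 0, 0, 0, 0, 0, 0, 0, 0, 0, 0, 0, 0, 0, 0, 0, 0, 0, 0, 0, 0, 0, 0, 0, 0, 0, 0, 0, 0, 0, 0, 0, 0])

```text
t: 35.0
eef_pos: [0.6515, -0.0415, 0.101]
ee_rot: [0.0, 0.997, 0.082, 0.001]
ft_force: [-4.5, 0.1, 13.7]
opening: -0.0
```

Request:
apply_moves(rows=[0, 0, 0, 0, 0, 0, 0, 0, 0, 0, 0, 0, 0, 0, 0, 0, 0, 0, 0, 0, 0, 0, 0, 0, 0, 0, 0, 0, 0, 0, 0, 0, 0, 0, 0, 0, 0, 0, 0, 0, 0, 0, 0, 0, 0, 0, 0, 0, 0, 0, 0, 0, 0, 0, 0, 0])

```text
t: 35.67
eef_pos: [0.6515, -0.0416, 0.101]
ee_rot: [0.0, 0.997, 0.082, 0.001]
ft_force: [-5.0, -0.3, 12.6]
opening: 0.003
```

Held for over a second at about 13 N. Letting it spring up.

Request:
apply_moves(rows=[0, 0, 0, 0, 0, -0.2, 0, 0, 0, 0, 0, 0, -0.4, 0, 0, 0, 0, 0, 0, -0.5, 0, 0, 0, 0, 0, 0, -0.5, 0, 0, 0, 0, 0, 0, -0.5, 0, 0, 0, 0, 0, 0, -0.5, 0, 0, 0, 0, 0, 0, -1, 0, 0, 0, 0, 0, 0, -2, 0])

```text
t: 36.33
eef_pos: [0.6497, -0.0414, 0.1522]
ee_rot: [-0.001, 0.997, 0.082, -0.003]
ft_force: [0.5, -0.2, 0.4]
opening: 0.004
```

Request:
apply_moves(rows=[0, 0, 0, 0, 0, -3, 0, 0, 0, 0, 0, 0, -3, 0, 0, 0, 0, -2, -2.5, -1, 0, 0, 0, 0, -2, -2.8, 0, 0, 0, 0, 0, -2, -2.8, 0, 0, 0, 0, 0, -2, -2.8, 0, 0, 0, 0, 0, -2, -2.8, 0, 0, 0, 0, 0, -2, -2.8, 0, 0])

```text
t: 37.0
eef_pos: [0.5045, 0.1024, 0.2243]
ee_rot: [-0.0, 0.997, 0.082, -0.0]
ft_force: [-0.7, 1.6, -0.3]
opening: 0.001
```

Request:
apply_moves(rows=[0, 0, 0, -1, -2.8, 0, 0, 0, 0, 0, -1, -2.8, 0, 0, 0, 0, 0, -1, -2.8, 0, 0, 0, 0, 0, 0, 0, 0, 0, 0, 0, 0, 0, 0, 0, 0, 0, 0, 0, 0, 0, 0, 0, 0, 0, 0, 0, 0, 0, 0, 0, 0, 0, 0, 0, 0, 0])

```text
t: 37.67
eef_pos: [0.463, 0.1786, 0.2243]
ee_rot: [0.0, 0.997, 0.082, -0.0]
ft_force: [0.0, 0.5, 0.9]
opening: 0.004
```

```bash
python3 - <<'E'
from plan import *
from fit import *
delta([.6507,-.0403,.20],.165)
t=r.read_camera("top");p=r.read_camera("scene"); save(p,"s20.png",(250,130,380,270),4); save(t,"t20.png",(280,140,380,240),6)
cv2.imwrite("pics/cmp.png",np.hstack([cv2.imread("pics/t15.png")[:600][::1,:],cv2.imread("pics/t20.png")])[150:500,:])
a=cv2.imread("pics/cmp.png"); cv2.imwrite("pics/cmp.png",cv2.resize(a,(800,233)))
for l in ("plunger","yellow_tag","blue_tag","petal_jar","scoop_cup","tape_roll"):
    for q in (t,p):
        for d in r.mark_of(q,l)[:3]:
            if d["score"]>.4: print(l,np.round(d["centre"],4),round(d["score"],2))
E
```

```text
t 37.67 pos [0.463  0.1786 0.2243] yaw 0.1635 zax [-0. -0. -1.] F [0.  0.5 0.9] open 0.004 q [ 0.35  0.18  1.68 -0.    1.28  1.75]
 shift cm [14.96 24.65  2.43]
 turn deg [ 0.01  0.01 -0.09]  shift in target axes [14.92 24.67  2.43]
plunger [ 0.6517 -0.0426  0.1639] 0.59
plunger [ 0.6455 -0.0459  0.1584] 0.51
yellow_tag [ 0.564  -0.0547  0.0136] 0.67
yellow_tag [ 8.512e-01 -1.756e-01 -5.000e-04] 0.66
yellow_tag [0.8621 0.0565 0.0013] 0.59
yellow_tag [ 0.8551 -0.1778 -0.0018] 0.84
yellow_tag [ 0.3189 -0.3196  0.0035] 0.64
yellow_tag [8.635e-01 5.390e-02 8.000e-04] 0.63
blue_tag [ 0.506   0.2796 -0.0025] 0.82
blue_tag [ 0.509   0.2753 -0.0011] 0.75
blue_tag [ 0.5652 -0.0561  0.0102] 0.53
petal_jar [ 0.7275 -0.3103  0.0038] 0.74
petal_jar [ 0.3217 -0.3265  0.0006] 0.45
petal_jar [ 0.731  -0.3068 -0.0009] 0.75
scoop_cup [ 7.446e-01  2.901e-01 -4.000e-04] 0.58
scoop_cup [ 0.6551 -0.0382  0.0012] 0.56
scoop_cup [0.7453 0.2893 0.003 ] 0.93
tape_roll [ 0.3202 -0.3249  0.0047] 0.91
tape_roll [ 0.3199 -0.3202  0.0013] 0.89
```

View pics/t20.png

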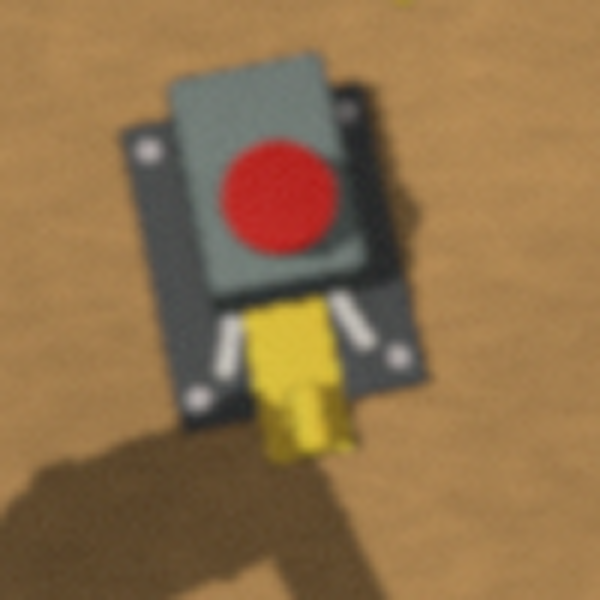

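View pics/s20.png

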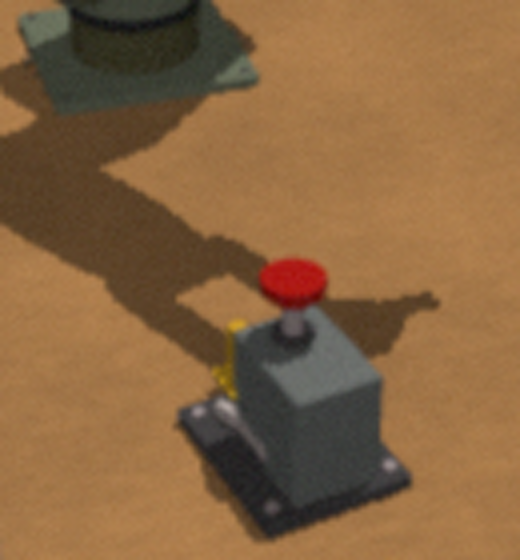

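```bash
python3 - <<'E'
from plan import *
t=r.read_camera("top")
B=lambda u,v,z: back(t,u/6+280-.5,v/6+140-.5,z)
A=[B(183,431,.014),B(429,381,.014)]; Cc=[B(122,131,.014),B(370,84,.014)]
ax=(np.mean(Cc,0)-np.mean(A,0)); L=np.linalg.norm(ax); ax/=L
for z in (.014,.017):
    m=(B(272,463,z)+B(355,447,z))/2
    print("len",L,"rear ahead of base edge mm",1e3*ax@(np.mean(A,0)-m)," lateral",1e3*np.cross(ax,m-np.mean(A,0))[2])
E
```

```text
len 0.1459563315554421 rear ahead of base edge mm 23.367739010841916  lateral 1.1794621532957623
len 0.1459563315554421 rear ahead of base edge mm 23.581818466023513  lateral 1.3213505122143792
```

The tag's rear lies 23.4 mm in front of the base edge, against 23.0 mm when fully home (limit 26.5). The knob is up and the bystanders are unmoved. Handing in.

```bash
python3 -c "
from workcell import r
print(r.close_job())"
```

```text
the job is handed in; nothing more can be done
None
```

I slid the yellow tag nearest the base into the stamp until it met the back stop. I then pressed the red knob to its stop, held it for more than a second and let it spring up. The job is handed in, about 38 s into the 64 s; no verdict was reported.

- **Insertion:** the tag met the back stop with about 6 N, at almost exactly the expected place, and came to rest on the bed with about 5 N.
- **Plunger:** the stop showed as a sharp rise at about 23 mm of travel. I held it for about 1.3 s at 12.6–13.7 N. That is slightly above the 12 N you gave for bottoming, because I added 0.4 mm for margin, but well under the 25 N limit.
- **Last check:** after withdrawing, the tag's rear end was 23.4 mm in front of the base edge, against 23.0 mm when fully home. It was about 1.2 mm off the middle line and straight by eye, and it had not visibly moved since before the press. The knob read back near its full height. The blue tag, jar, cup and tape were where they started, within measuring error.

**Disagreement:** the reported tool height did not match the pictures. The fingertips were really about 27–38 mm higher than stated, so I used the camera and felt contact for heights. The two cameras also differed by about 2 mm in position and 0.05 rad in the stamp's direction.

**Not confirmed:** the tag's end inside the throat cannot be seen, so I judged it home from the contact force and the position of its rear end.

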